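# Lid and punch-seal the specimen boxes

### The arm

A 6-joint arm with a two-finger parallel gripper is mounted at the origin on the work surface. World frame = base frame: x ahead of the robot, y to its left, z up, the work surface at z = 0. Lengths are in m, angles in rad, forces in N, time in s.
With the tool pointing down it reaches from about 0.275 to 0.85 m from the base axis. Payload 5.2 kg.
Tool frame: the origin (TCP) lies at the very end of the fingers, on their centre line; the grasp point (between the pads) lies 19 mm behind it; x points along the fingers, y is the direction in which the jaws open and shut, and the axes are right-handed (so a half turn about x gives the same grasp; the last joint's range is limited). The gripper opens to 85 mm and grips with 20 to 120 N. Pads are 22 mm wide; open, the fingers measure 114 mm over their backs; the gripper's body (76 mm by 85 mm) begins 54 mm behind the grasp point. The pads swing forward as they close: fully open they stand 13 mm farther back than shut.
Start: joints at [1.051, 0.259, 1.535, -0, 1.348, -0.203], TCP at [0.171, 0.523, 0.231] pointing down, gripper open.
Joint ranges: [-3.14, 3.14], [-0.91, 2.08], [0.19, 2.58], [-1.22, 4.36], [0.22, 2.71], [-3.12, 3.12]. Speed limits (rad/s): [2.57, 2.57, 3.14, 3.14, 3.14, 3.14].

### API

Orientations are given as a 3x3 rotation matrix whose columns are the frame's x, y, z axes.
In Python, from rig import state, grab_frame, ticket gives the robot as it stands.
- The arm moves only by the tool arm_command, never from a script. Its argument "steps" is a list of rows, each an object of numbers: "x", "y", "z": the shift along the tool's x, y, z in m; "twist": the turn about the tool's x in rad. In form: [{"x": .., "y": .., "z": .., "twist": ..}, ...]. A call has 1 to 12 rows; each row is the pose to reach, as a shift and turn from the pose commanded when the call began, along the tool's axes at that moment; what a row does not reach only later rows make up. A row lasts 1/8 s, in which the tool goes at most 62.5 mm and 10.7 degrees, less where a joint would pass 70% of its speed; a pose out of reach is approached as far as the arm can. A call with a gripper value outside its range is refused whole. "gripper" is the opening, from 0 (shut) to 1 (fully open), set as the call begins (left out, the last holds). The fingers move at their own pace and stop on an object; the grip force is fixed at half the most. Time passes only in rows, so rows that repeat a pose let the fingers close. It gives the time, the measured TCP pose, the force and the opening at its end, in the units of the state.
- state(): the state, without advancing time (a new reading comes with each control period).
- grab_frame(name): name is "scene" or "top" or "wrist"; returns a dict with "img" (480x640x3 uint8, red, green, blue), "camera_matrix" (3x3 intrinsics, pixels), "k1" (the pictures are not rectified: a ray, as slopes to the right and down, at radius r is drawn at 1 + k1 r^2 times it, then the intrinsics apply), "camera_from_world" (4x4, takes a point from world to camera coordinates). Camera axes: x right, y down, z forward; pixel columns grow to the right and rows downward; lengths in m; the calibration is good to about 2 mm. A picture is of the moment at which its call begins. There is no depth.
- ticket.job_done(): hands the job in, once; it reports no verdict.
The state is a dict: "t": time; "joints": joint angles; "dq": joint speeds; "tau": joint torques, N m; "tool_pos": TCP position; "tool_rot": TCP orientation; "wrist_force": force on the tool from outside, world axes, zero at the start; "wrist_torque": the same for the moment, N m; "opening": finger opening in m.
Only numpy, scipy, OpenCV 4.12 (cv2) and the standard library are available. Lean on these libraries where they do the work, as an engineer would, in place of code of your own. Each camera call takes 0.05 s, during which the arm holds its last target.

### The job

Put each lid on the bench onto the open specimen box of its own colour, seated fully home, then seal it by pressing the spring-loaded centre punch straight down into the well at the lid's centre until its spring snaps, and on until the copper plug is driven home. When every lid is sealed (drive the plugs only with the punch, and only with the lid on its box), stand the punch back in its stand; a box without a lid stays open, all boxes stay upright on the bench, and the two loose jars, beaker and bottle are left alone.

Things in the scene. Friction and masses are not known exactly. Their poses are not given: they have to be found in the camera images.
- box_red: loose red open plastic specimen box, 90 (its x) x 64 (its y) x 45 mm high, walls 4 mm, 0.5 kg, with small orange-capped vials inside; origin at the centre of its underside, z up; the opening is 82 x 56 mm
- lid_red_grip (a point): red lid (loose, 0.12 kg, may be absent): point 12 mm below the top of its fin, 33 mm above the lid's underside. Fin: 22 long (lid x) x 12 thick (lid y, pinch across it from above) x 34 mm tall, on the plate 29 mm from the lid's centre toward -x. Plate 90 (x) x 64 x 5 mm over a 76 x 50 x 6 mm step that drops into the box, 3 mm play a side, either way round
- lid_red_mark (a point): centre of the red lid, at the mouth of its 12 x 12 mm punch well, on top of an aluminium boss 22 x 22 x 6 mm; 17 mm above the lid's underside, 29 mm toward the lid's +x from the fin, whose top is 28 mm higher. On a seated lid it is 56 mm above the box's underside, right over the box's centre
- plug_red (a joint): copper plug (10 mm across) in the red lid's well, in m: 0 = untouched, its top 2 mm below the mouth; grows as it is driven down, 0.004 = fully home; it stays where it is left. It takes about 15 N to move, more than the punch needs to snap, so it only moves once the punch has snapped and is pushed on
- box_yellow: loose yellow open plastic specimen box, 90 (its x) x 64 (its y) x 45 mm high, walls 4 mm, 0.5 kg, with small orange-capped vials inside; origin at the centre of its underside, z up; the opening is 82 x 56 mm
- lid_yellow_grip (a point): yellow lid (loose, 0.12 kg, may be absent): point 12 mm below the top of its fin, 33 mm above the lid's underside. Fin: 22 long (lid x) x 12 thick (lid y, pinch across it from above) x 34 mm tall, on the plate 29 mm from the lid's centre toward -x. Plate 90 (x) x 64 x 5 mm over a 76 x 50 x 6 mm step that drops into the box, 3 mm play a side, either way round
- lid_yellow_mark (a point): centre of the yellow lid, at the mouth of its 12 x 12 mm punch well, on top of an aluminium boss 22 x 22 x 6 mm; 17 mm above the lid's underside, 29 mm toward the lid's +x from the fin, whose top is 28 mm higher. On a seated lid it is 56 mm above the box's underside, right over the box's centre
- plug_yellow (a joint): copper plug (10 mm across) in the yellow lid's well, in m: 0 = untouched, its top 2 mm below the mouth; grows as it is driven down, 0.004 = fully home; it stays where it is left. It takes about 15 N to move, more than the punch needs to snap, so it only moves once the punch has snapped and is pushed on
- box_blue: loose blue open plastic specimen box, 90 (its x) x 64 (its y) x 45 mm high, walls 4 mm, 0.5 kg, with small orange-capped vials inside; origin at the centre of its underside, z up; the opening is 82 x 56 mm
- lid_blue_grip (a point): blue lid (loose, 0.12 kg, may be absent): point 12 mm below the top of its fin, 33 mm above the lid's underside. Fin: 22 long (lid x) x 12 thick (lid y, pinch across it from above) x 34 mm tall, on the plate 29 mm from the lid's centre toward -x. Plate 90 (x) x 64 x 5 mm over a 76 x 50 x 6 mm step that drops into the box, 3 mm play a side, either way round
- lid_blue_mark (a point): centre of the blue lid, at the mouth of its 12 x 12 mm punch well, on top of an aluminium boss 22 x 22 x 6 mm; 17 mm above the lid's underside, 29 mm toward the lid's +x from the fin, whose top is 28 mm higher. On a seated lid it is 56 mm above the box's underside, right over the box's centre
- plug_blue (a joint): copper plug (10 mm across) in the blue lid's well, in m: 0 = untouched, its top 2 mm below the mouth; grows as it is driven down, 0.004 = fully home; it stays where it is left. It takes about 15 N to move, more than the punch needs to snap, so it only moves once the punch has snapped and is pushed on
- box_green: loose green open plastic specimen box, 90 (its x) x 64 (its y) x 45 mm high, walls 4 mm, 0.5 kg, with small orange-capped vials inside; origin at the centre of its underside, z up; the opening is 82 x 56 mm
- lid_green_grip (a point): green lid (loose, 0.12 kg, may be absent): point 12 mm below the top of its fin, 33 mm above the lid's underside. Fin: 22 long (lid x) x 12 thick (lid y, pinch across it from above) x 34 mm tall, on the plate 29 mm from the lid's centre toward -x. Plate 90 (x) x 64 x 5 mm over a 76 x 50 x 6 mm step that drops into the box, 3 mm play a side, either way round
- lid_green_mark (a point): centre of the green lid, at the mouth of its 12 x 12 mm punch well, on top of an aluminium boss 22 x 22 x 6 mm; 17 mm above the lid's underside, 29 mm toward the lid's +x from the fin, whose top is 28 mm higher. On a seated lid it is 56 mm above the box's underside, right over the box's centre
- plug_green (a joint): copper plug (10 mm across) in the green lid's well, in m: 0 = untouched, its top 2 mm below the mouth; grows as it is driven down, 0.004 = fully home; it stays where it is left. It takes about 15 N to move, more than the punch needs to snap, so it only moves once the punch has snapped and is pushed on
- punch_grip (a point): loose spring-loaded centre punch (0.18 kg): point on its axis (z toward the cap), mid-way up its bare 16 mm wide steel barrel (46 mm long, between a black collar 34 mm across below and an orange cap 17 mm across, 20 mm long, above). 75 mm above the tip of the untouched nose, 30 mm above the collar's underside, 80 mm above the bench when in its stand
- punch_tip (a point): tip of the punch's brass nose (5 mm across, sticking 20 mm out of the barrel's 18 mm wide lower end), on the punch's axis
- punch_nose (a joint): how far the nose is pushed into the punch, m: 0 = out, 0.008 = in. Resistance rises to about 8 N at 3.5 mm, then the hidden spring snaps through and it falls to about 4 N by the time the nose is fully in at 8 mm; it springs back out when lifted
- stand: fixed grey block 64 x 64 x 50 mm with a 24 mm hole from top to bottom for the punch, origin at the centre of its underside; the punch hangs in it by its collar, barrel down, tip 5 mm above the bench
- jar_a: low white sample jar with orange cap, 33 mm across, 28 mm tall, bystander; origin at the centre of its underside
- jar_b: low white sample jar with blue cap, 33 mm across, 28 mm tall, bystander; origin at the centre of its underside
- beaker: glass beaker, 64 mm across, 85 mm tall, bystander; origin at the centre of its underside
- bottle: clear bottle with blue cap, 68 mm across, 170 mm tall, bystander; origin at the centre of its underside

How it is judged:
At the end, for the whole second after the job is handed in: Every lid present rests level and fully seated on the box of its colour (within 6 mm, boss top at 52 to 58.5 mm above the box underside, parallel within 0.15 rad), all boxes upright, plug driven at least 2.5 mm; the punch hangs upright in its stand, within 7 mm of its axis (horizontal distance between lid_red_mark and box_red below 0.006 m and z of lid_red_mark in the frame of box_red between 0.052 and 0.0585 m and angle between the x axis of lid_red_mark and the x axis of box_red, either way round below 0.15 rad and angle between the z axis of lid_red_mark and the z axis of box_red, either way round below 0.06 rad and angle between each of lid_red_mark, lid_yellow_mark, lid_blue_mark, lid_green_mark, box_red, box_yellow, box_blue, box_green's own z axis and vertical below 0.1 rad and linear speed of each of box_red, box_yellow, box_blue, box_green below 0.02 m/s and value of joint each of plug_red, plug_yellow, plug_blue, plug_green above 0.0025 m and horizontal distance between lid_yellow_mark and box_yellow below 0.006 m and z of lid_yellow_mark in the frame of box_yellow between 0.052 and 0.0585 m and angle between the x axis of lid_yellow_mark and the x axis of box_yellow, either way round below 0.15 rad and angle between the z axis of lid_yellow_mark and the z axis of box_yellow, either way round below 0.06 rad and horizontal distance between lid_blue_mark and box_blue below 0.006 m and z of lid_blue_mark in the frame of box_blue between 0.052 and 0.0585 m and angle between the x axis of lid_blue_mark and the x axis of box_blue, either way round below 0.15 rad and angle between the z axis of lid_blue_mark and the z axis of box_blue, either way round below 0.06 rad and horizontal distance between lid_green_mark and box_green below 0.006 m and z of lid_green_mark in the frame of box_green between 0.052 and 0.0585 m and angle between the x axis of lid_green_mark and the x axis of box_green, either way round below 0.15 rad and angle between the z axis of lid_green_mark and the z axis of box_green, either way round below 0.06 rad and horizontal distance between punch_grip and stand below 0.007 m and z of punch_grip in the frame of stand between 0.074 and 0.084 m and angle between punch_grip's own z axis and vertical below 0.12 rad); the robot touches nothing.
It fails at once if a plug is driven by anything but the punch's tip ((velocity of joint plug_red above 0.004 m/s and distance between punch_tip and lid_red_mark above 0.015 m) or (velocity of joint plug_yellow above 0.004 m/s and distance between punch_tip and lid_yellow_mark above 0.015 m) or (velocity of joint plug_blue above 0.004 m/s and distance between punch_tip and lid_blue_mark above 0.015 m) or (velocity of joint plug_green above 0.004 m/s and distance between punch_tip and lid_green_mark above 0.015 m)).
It fails at once if a plug is driven while its lid is not on the box of its colour ((velocity of joint plug_red above 0.004 m/s and (horizontal distance between lid_red_mark and box_red above 0.012 m or height (world z) of lid_red_mark above 0.065 m)) or (velocity of joint plug_yellow above 0.004 m/s and (horizontal distance between lid_yellow_mark and box_yellow above 0.012 m or height (world z) of lid_yellow_mark above 0.065 m)) or (velocity of joint plug_blue above 0.004 m/s and (horizontal distance between lid_blue_mark and box_blue above 0.012 m or height (world z) of lid_blue_mark above 0.065 m)) or (velocity of joint plug_green above 0.004 m/s and (horizontal distance between lid_green_mark and box_green above 0.012 m or height (world z) of lid_green_mark above 0.065 m))).
It fails at once if the punch is pressed while leaning more than about 17 degrees (value of joint punch_nose above 0.005 m and angle between punch_grip's own z axis and vertical above 0.3 rad).
It fails at once if a loose jar, the beaker or the bottle is knocked over or shoved more than 5 cm (distance of any of jar_a, jar_b, beaker, bottle from where it was at the start of the episode above 0.05 m or angle between any of jar_a, jar_b, beaker, bottle's own z axis and vertical above 0.6 rad).
Of lid_red, lid_yellow, lid_blue, lid_green only 3 to 4 are there at a start; the rules pass over those that are not, and their reading is None.
At some moment in a run one of lid_red, lid_yellow, lid_blue, lid_green, box_red, box_yellow, box_blue, box_green may be knocked a few centimetres aside while the robot is not near it.
It also fails if it takes over 210 s, if anything falls off the work surface, if the arm or the gripper's body presses on something with over 40 N, if the wrist force passes 120 N, or if a joint passes its speed limit or range.

## Working session

There is one attempt and no reset: what is moved stays moved. The work goes in short steps, Python scripts to look and compute and a tool call to move; the robot and the scene stay as the last step left them, time stands still between calls to the robot, and variables do not carry over. Pictures are saved under pics/ and viewed, and the job is handed in when it is done.

Besides the shell and the picture viewer there is one more tool, called after "Request:" as name(argument=value, ...) on one line, values as JSON. arm_command: Moves the arm, as the interface text tells. Its arguments: {"type":"object","properties":{"steps":{"type":"array"},"gripper":{"type":"number"}},"required":["steps"]}

```bash
ls; mkdir -p pics; python3 - <<'E'
from rig import state, grab_frame
import cv2
s=state(); print(s)
for n in ["scene","top","wrist"]:
    f=grab_frame(n); cv2.imwrite(f"pics/{n}0.png",f["img"][:,:,::-1]); print(n,f["camera_matrix"],f["k1"],f["camera_from_world"])
E
```

```text
pics
{'t': 0.0, 'joints': array([ 1.05121012e+00,  2.59346998e-01,  1.53611384e+00, -1.07868541e-05,
        1.34797445e+00, -2.02783235e-01]), 'dq': array([-0.00210173, -0.00010696,  0.00052413,  0.00043674, -0.00044857,
       -0.00124361]), 'tau': array([-1.66353275e-03, -4.46032155e+01, -2.90563434e+01, -3.80661677e-04,
        1.16943143e-02, -1.91862995e-06]), 'tool_pos': array([0.17104341, 0.52216558, 0.23046019]), 'tool_rot': array([[-9.05773840e-04,  3.11527138e-01,  9.50236824e-01],
       [-1.60467382e-03,  9.50235538e-01, -3.11528246e-01],
       [-9.99998302e-01, -1.80699429e-03, -3.60799050e-04]]), 'wrist_force': array([0.53749305, 0.38029555, 0.22118499]), 'wrist_torque': array([-0.01639197, -0.10856434,  0.00416894]), 'opening': 0.08553358165435204}
scene [[542.3301433    0.         317.94398366]
 [  0.         542.3301433  248.55679758]
 [  0.           0.           1.        ]] -0.008333166342571321 [[-0.66983245  0.74245788 -0.00898804  0.33458416]
 [ 0.64723135  0.57790281 -0.49711159 -0.4210424 ]
 [-0.3638902  -0.33879881 -0.86764007  1.55961702]
 [ 0.          0.          0.          1.        ]]
top [[439.56826519   0.         328.43988128]
 [  0.         439.56826519 238.7595445 ]
 [  0.           0.           1.        ]] 0.015209030815477734 [[ 0.00788818 -0.99980053 -0.01834896  0.09785348]
 [-0.9964452  -0.00631997 -0.08400609  0.62206926]
 [ 0.08387336  0.01894639 -0.99629629  1.20727188]
 [ 0.          0.          0.          1.        ]]
wrist [[330.81860015   0.         324.82268155]
 [  0.         330.81860015 243.87799119]
 [  0.           0.           1.        ]] -0.031189190571446646 [[ 0.31112441  0.95036616 -0.00240216 -0.5484423 ]
 [ 0.90398864 -0.29515978  0.30933031 -0.03961596]
 [ 0.29326803 -0.09841173 -0.95095162  0.38136424]
 [ 0.          0.          0.          1.        ]]
```

View pics/top0.png

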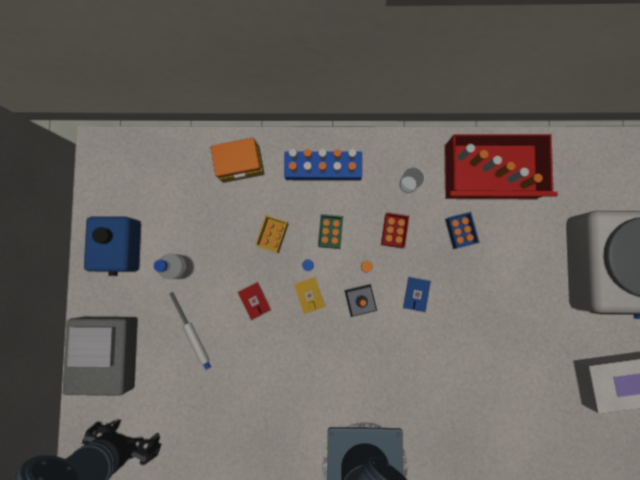

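View pics/scene0.png

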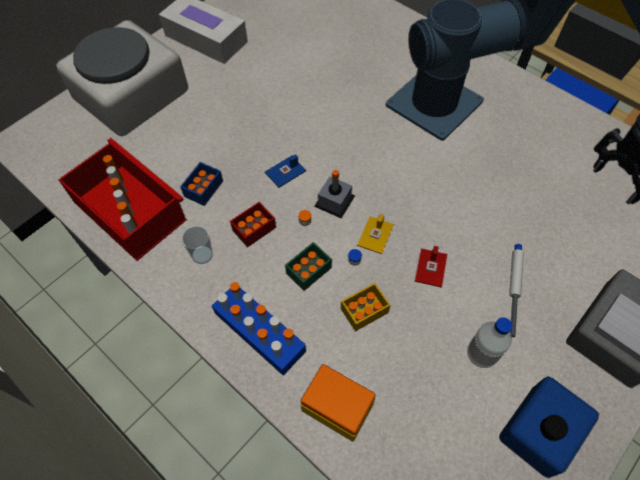

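View pics/wrist0.png

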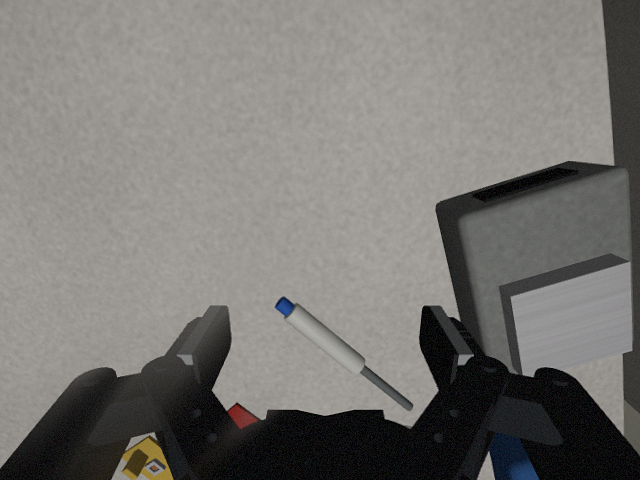

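```bash
cat > lib.py <<'E'
import numpy as np, cv2
from rig import state, grab_frame
def grab(n, save=None):
    f=grab_frame(n); 
    if save: cv2.imwrite(f"pics/{save}.png",f["img"][:,:,::-1])
    return f
def proj(f,P):
    P=np.atleast_2d(P); T=f["camera_from_world"]; c=P@T[:3,:3].T+T[:3,3]
    s=c[:,:2]/c[:,2:]; s=s*(1+f["k1"]*(s**2).sum(1,keepdims=True)); K=f["camera_matrix"]
    return s*[K[0,0],K[1,1]]+[K[0,2],K[1,2]]
def unproj(f,px,z):
    px=np.atleast_2d(px).astype(float); K=f["camera_matrix"]; d=(px-[K[0,2],K[1,2]])/[K[0,0],K[1,1]]
    s=d.copy()
    for _ in range(20): s=d/(1+f["k1"]*(s**2).sum(1,keepdims=True))
    T=f["camera_from_world"]; R=T[:3,:3]; o=-R.T@T[:3,3]
    r=np.c_[s,np.ones(len(s))]@R
    return o+r*((z-o[2])/r[:,2])[:,None]
def psi(s): y=s["tool_rot"][:,1]; return np.arctan2(y[1],y[0])
def wrap(a,p=2*np.pi): return (a+p/2)%p-p/2
def plan(pos,yaw=None,sym=True,s=None):
    """shift in tool axes & twist to reach TCP pos, tool-y yaw (mod pi if sym)"""
    s=s or state(); d=s["tool_rot"].T@(np.array(pos)-s["tool_pos"])
    tw=0
    if yaw is not None: tw=-wrap(yaw-psi(s),np.pi if sym else 2*np.pi)
    print("x %.4f y %.4f z %.4f twist %.3f  q6 %.2f"%(*d,tw,s["joints"][5]))
def zoom(f,c,r,name,k=None,pts=None):
    k=k or min(800//(2*r),600//(2*r)); x,y=map(int,c); im=f["img"][:,:,::-1]
    y0,x0=max(y-r,0),max(x-r,0); im=im[y0:y+r,x0:x+r].copy()
    im=cv2.resize(im,None,fx=k,fy=k,interpolation=cv2.INTER_CUBIC)
    if pts is not None:
        for p in pts: cv2.circle(im,tuple(int(v) for v in ((p-[x0,y0]+.5)*k)),2,(255,0,255),-1)
    cv2.imwrite(f"pics/{name}.png",im); print(name,"origin",x0,y0,"k",k)
HSV=dict(red=[(0,8),(172,180)],yellow=[(18,34)],blue=[(105,125)],green=[(60,90)])
def mask(f,col,smin=110,vmin=35):
    h=cv2.cvtColor(f["img"],cv2.COLOR_RGB2HSV); m=np.zeros(h.shape[:2],np.uint8)
    for a,b in HSV[col]: m|=cv2.inRange(h,(a,smin,vmin),(b,255,255))
    return m
E
python3 - <<'E'
from lib import *
f=grab("top"); 
for n,p,z in [("lidred",(254,301),.011),("lidyel",(310,296),.011),("lidblu",(417,295),.011),("stand",(361,301),.05),("boxyel",(272,234),.045),("boxgrn",(331,232),.045),("boxred",(395,230),.045),("boxblu",(462,230),.045),("jarb",(308,265),.028),("jara",(367,267),.028),("beaker",(411,180),.04),("bottle",(175,266),.08)]:
    print(n,unproj(f,p,z)[0].round(3))
T=f["camera_from_world"];
w=grab("wrist")["camera_from_world"]; s=state(); o=-w[:3,:3].T@w[:3,3]; print("wristcam in tool",s["tool_rot"].T@(o-s["tool_pos"]), s["tool_rot"].T@w[2,:3])
for col in HSV:
    m=mask(f,col); n,l,st,c=cv2.connectedComponentsWithStats(m)
    for i in range(1,n):
        if 60<st[i,4]<3000 and 180<c[i,1]<330:
            cs,_=cv2.findContours((l==i).astype(np.uint8),0,2); print(col,st[i],c[i].round(1),cv2.minAreaRect(cs[0]))
cv2.imwrite("pics/topz.png",cv2.resize(f["img"][200:330,230:490,::-1],None,fx=3,fy=3,interpolation=cv2.INTER_CUBIC))
E
```

```text
lidred [0.445 0.311 0.011]
lidyel [0.461 0.153 0.011]
lidblu [ 0.466 -0.147  0.011]
stand [0.45  0.012 0.05 ]
boxyel [0.632 0.259 0.045]
boxgrn [0.639 0.095 0.045]
boxred [ 0.645 -0.082  0.045]
boxblu [ 0.646 -0.266  0.045]
jarb [0.547 0.159 0.028]
jara [ 0.543 -0.006  0.028]
beaker [ 0.787 -0.128  0.04 ]
bottle [0.541 0.513 0.08 ]
wristcam in tool [-0.14290851 -0.00049288 -0.08045558] [ 9.50864541e-01 -8.31983011e-04  3.09606092e-01]
red [382 213  27  35 488] [394.9 229.7] ((394.79998779296875, 229.89999389648438), (23.05168342590332, 32.1026496887207), 8.130102157592773)
red [238 283  32  37 603] [253.9 300.5] ((254.00003051757812, 300.5000305175781), (30.4105224609375, 21.913463592529297), 63.43495178222656)
yellow [256 216  32  36 530] [271.5 233.5] ((271.3500061035156, 233.45001220703125), (23.717084884643555, 31.62277603149414), 18.43494987487793)
yellow [294 277  31  37 634] [309.1 295.1] ((309.0500183105469, 295.1500244140625), (31.306543350219727, 22.135944366455078), 71.56505584716797)
blue [447 213  31  34 289] [461.3 230.4] ((462.0415344238281, 230.15560913085938), (30.59743881225586, 24.864444732666016), 75.0685806274414)
blue [  85  217   55   55 2528] [112.6 245. ] ((111.99539184570312, 244.08306884765625), (53.02933883666992, 54.08326721191406), 3.1798300743103027)
blue [154 260  13  12 116] [159.9 265.2] ((160.00001525878906, 265.0000305175781), (11.31370735168457, 11.31370735168457), 45.0)
blue [303 260  10  10  84] [307.6 264.7] ((307.5, 264.5), (9.0, 9.0), 90.0)
blue [404 278  26  33 554] [416.3 294. ] ((416.3243103027344, 294.0540771484375), (21.371868133544922, 30.249414443969727), 9.462321281433105)
```

View pics/topz.png

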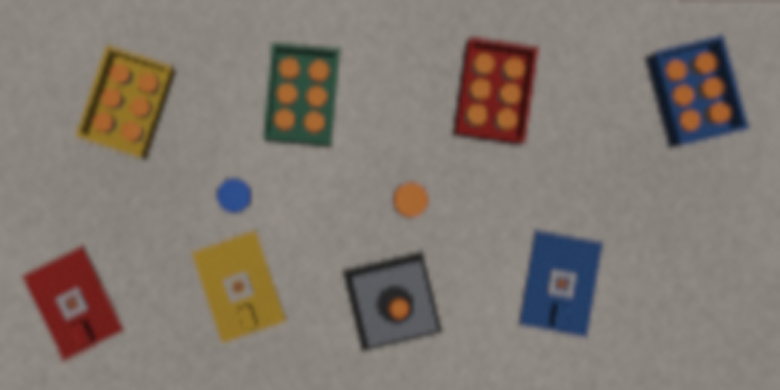

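```bash
python3 - <<'E'
from lib import *
plan([.53,.24,.20],np.pi/2)
E
```

```text
x 0.0310 y -0.1566 z 0.4289 twist -0.317  q6 -0.20
```

Request:
arm_command(steps=[{"x": 0,"y": -0.05,"z": 0.06,"twist": -0.1},{"x": 0.03,"y": -0.157,"z": 0.429,"twist": -0.317},{"x": 0.03,"y": -0.157,"z": 0.429,"twist": -0.317},{"x": 0.03,"y": -0.157,"z": 0.429,"twist": -0.317},{"x": 0.03,"y": -0.157,"z": 0.429,"twist": -0.317},{"x": 0.03,"y": -0.157,"z": 0.429,"twist": -0.317},{"x": 0.03,"y": -0.157,"z": 0.429,"twist": -0.317},{"x": 0.03,"y": -0.157,"z": 0.429,"twist": -0.317},{"x": 0.03,"y": -0.157,"z": 0.429,"twist": -0.317},{"x": 0.03,"y": -0.157,"z": 0.429,"twist": -0.317},{"x": 0.03,"y": -0.157,"z": 0.429,"twist": -0.317}], gripper=0.6)

```text
t: 1.62
tool_pos: [0.5291, 0.2407, 0.2015]
tool_rot: [[-0.0, -0.002, 1.0], [0.0, 1.0, 0.002], [-1.0, 0.0, -0.0]]
wrist_force: [0.5, 0.9, -0.1]
opening: 0.051
```

```bash
python3 - <<'E'
from lib import *
f=grab("wrist","w1"); print(state()["t"])
plan([.71,.1,.20],np.pi/2)
E
```

```text
1.675
x 0.0016 y -0.1411 z 0.1806 twist 0.002  q6 -1.34
```

View pics/w1.png

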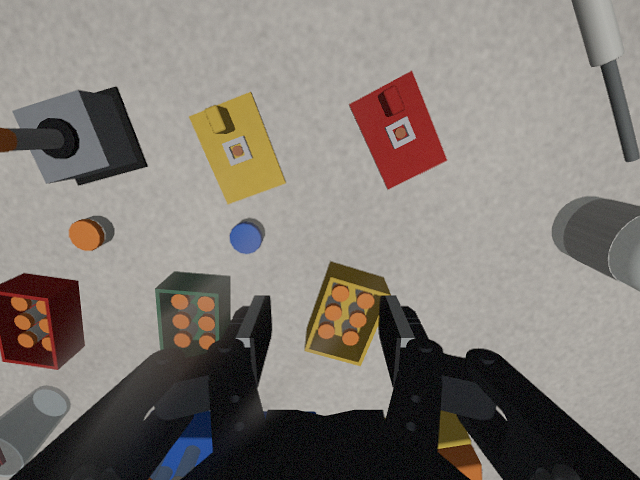

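```bash
cat >> lib.py <<'E'
from scipy.optimize import minimize
def boxpts(x0,x1,y0,y1,z0,z1): return np.array([[x,y,z] for x in(x0,x1) for y in(y0,y1) for z in(z0,z1)])
LID=np.vstack([boxpts(-.045,.045,-.032,.032,.006,.011),boxpts(-.04,-.018,-.006,.006,.011,.045),boxpts(-.038,.038,-.025,.025,0,.006)])
BOX=boxpts(-.045,.045,-.032,.032,0,.045)
STAND=boxpts(-.032,.032,-.032,.032,0,.05)
def place(M,p,z0=0):
    c,s=np.cos(p[2]),np.sin(p[2]); return M@np.array([[c,s,0],[-s,c,0],[0,0,1]])+[p[0],p[1],z0]
def hullmask(pts,shape,o,k=6):
    h=cv2.convexHull(((pts-o)*k).astype(np.float32)); m=np.zeros(shape,np.uint8)
    cv2.fillConvexPoly(m,np.round(h*16).astype(np.int32),255,cv2.LINE_8,4); return m
def fit(f,col,M,p0,z0=0,m=None,r=75,smin=110,vmin=35):
    k=4; p0=np.array(p0,float); c=proj(f,place(M,p0,z0)).mean(0); o=np.floor(c-r)
    if m is None: m=mask(f,col,smin,vmin)
    n,l,st,cen=cv2.connectedComponentsWithStats(m); pts=[]
    G=proj(f,place(M,p0,z0)); gh=cv2.convexHull(G.astype(np.float32))
    for i in range(1,n):
        if st[i,4]>12 and cv2.pointPolygonTest(gh,tuple(map(float,cen[i])),True)>-8 and st[i,4]<20000: 
            ys,xs=np.nonzero(l==i); pts.append(np.c_[xs,ys])
    pts=np.vstack(pts); 
    # pixel squares -> hull at pixel edges
    q=np.vstack([pts+d for d in ([-.5,-.5],[.5,.5],[-.5,.5],[.5,-.5])])
    S=(2*r*k,2*r*k); obs=hullmask(q,S,o,k)
    A=lambda p: np.count_nonzero(hullmask(proj(f,place(M,p,z0)),S,o,k)^obs)/np.count_nonzero(obs)
    best=None
    for dy in (0,.15,-.15):
        s0=p0+[0,0,dy]; sim=np.array([s0,s0+[.006,0,0],s0+[0,.006,0],s0+[0,0,.08]])
        R=minimize(A,s0,method="Nelder-Mead",options=dict(initial_simplex=sim,xatol=1e-4,fatol=1e-5))
        if best is None or R.fun<best.fun: best=R
    print(col,best.x.round(4),"err %.3f"%best.fun); return best.x,best.fun
def show(f,Ms,name):
    im=f["img"][:,:,::-1].copy()
    for M,p,z0 in Ms:
        h=cv2.convexHull(proj(f,place(M,p,z0)).astype(np.float32)).astype(int); cv2.polylines(im,[h],True,(255,0,255),1)
    cv2.imwrite(f"pics/{name}.png",im)
E
python3 - <<'E'
from lib import *
f=grab("wrist"); L=[]
for c,p in [("red",(.445,.311,.45)),("yellow",(.461,.153,.3))]:
    x,e=fit(f,c,LID,p); L.append((LID,x,0))
    print("boss px",proj(f,place(np.array([[0,0,.017]]),x)))
show(f,L,"fit1")
E
```

```text
red [0.4444 0.3115 0.472 ] err 0.014
boss px [[400.32785227 132.20700267]]
yellow [0.4615 0.1556 0.3402] err 0.012
boss px [[236.36873912 150.66436541]]
```

View pics/fit1.png

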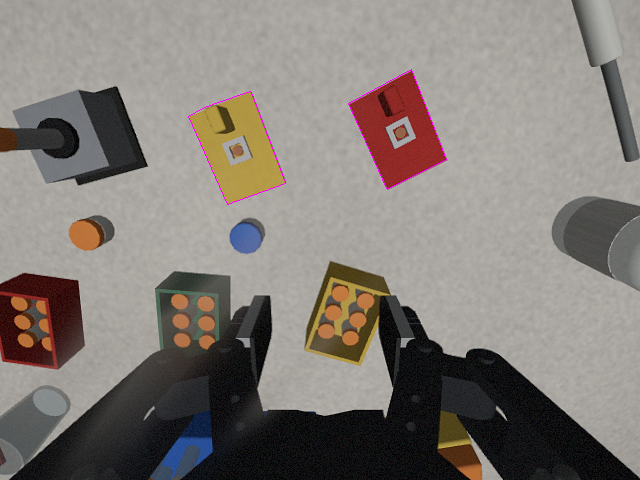

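Request:
arm_command(steps=[{"x": 0,"y": -0.06,"z": 0.06},{"x": 0,"y": -0.12,"z": 0.12},{"x": 0,"y": -0.14,"z": 0.18},{"x": 0,"y": -0.14,"z": 0.18},{"x": 0,"y": -0.14,"z": 0.18}])

```text
invalid input
```

```bash
python3 - <<'E'
from lib import *
f=grab("wrist","w2"); print(state()["t"],state()["tool_pos"])
E
```

```text
1.775 [0.52938172 0.2406583  0.20161437]
```

View pics/w2.png

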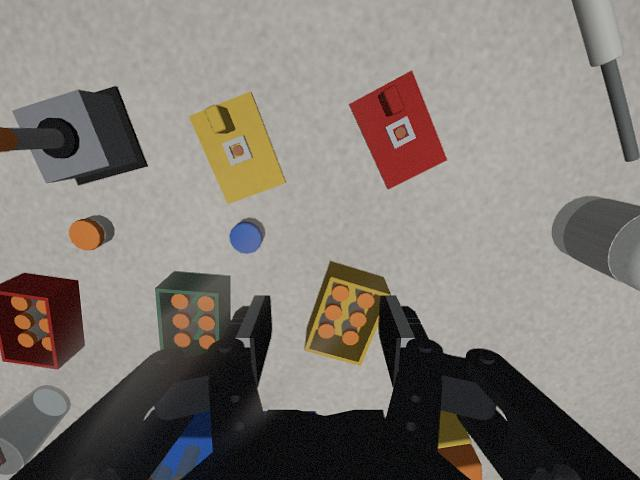

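Request:
arm_command(steps=[{"x": 0,"y": -0.05,"z": 0.06,"twist": 0},{"x": 0,"y": -0.14,"z": 0.18,"twist": 0},{"x": 0,"y": -0.14,"z": 0.18,"twist": 0},{"x": 0,"y": -0.14,"z": 0.18,"twist": 0},{"x": 0,"y": -0.14,"z": 0.18,"twist": 0},{"x": 0,"y": -0.14,"z": 0.18,"twist": 0}])

```text
t: 2.52
tool_pos: [0.7094, 0.1007, 0.201]
tool_rot: [[-0.001, -0.001, 1.0], [0.0, 1.0, 0.001], [-1.0, 0.0, -0.001]]
wrist_force: [0.1, -0.1, -0.3]
opening: 0.0513
```

```bash
python3 - <<'E'
from lib import *
f=grab("wrist","w2"); print(state()["t"],state()["tool_pos"])
E
```

```text
2.575 [0.70913723 0.10111294 0.20134747]
```

View pics/w2.png

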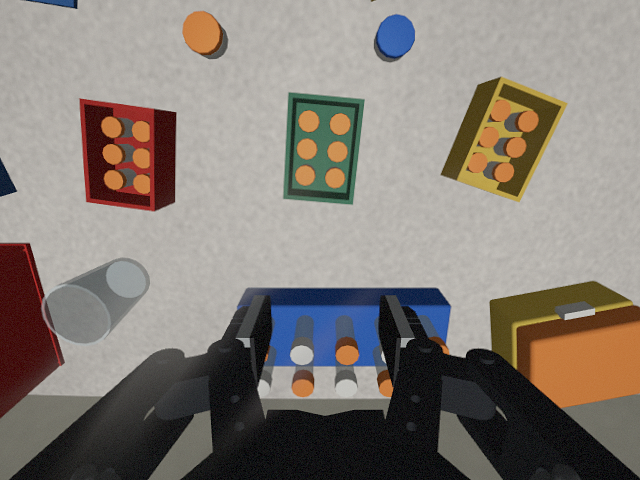

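```bash
python3 - <<'E'
from lib import *
f=grab("wrist"); L=[]
for c,p in [("red",(.645,-.082,-.1)),("yellow",(.632,.259,-.3)),("green",(.639,.095,-.1))]:
    x,e=fit(f,c,BOX,p,vmin=25); L.append((BOX,x,0))
show(f,L,"fit2")
plan([.64,-.2,.2],np.pi/2)
E
```

```text
red [ 0.6447 -0.0838 -0.1446] err 0.011
yellow [ 0.6324  0.2629 -0.317 ] err 0.012
green [ 0.7917  0.0977 -1.2733] err 1.000
x 0.0016 y -0.3012 z -0.0697 twist 0.002  q6 -1.59
```

View pics/fit2.png

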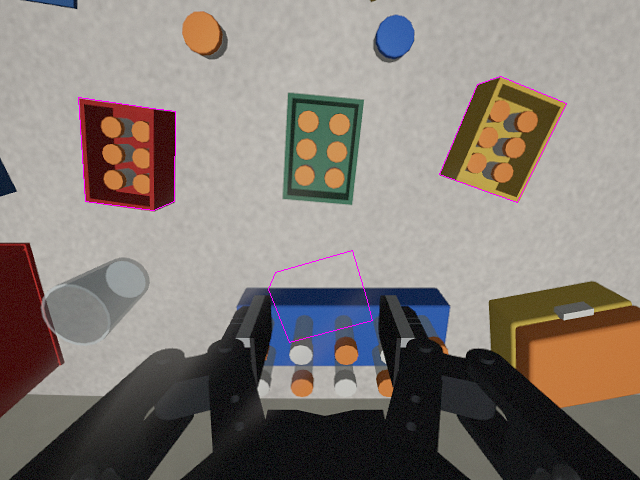

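Request:
arm_command(steps=[{"x": 0,"y": -0.06,"z": -0.02,"twist": 0},{"x": 0,"y": -0.22,"z": -0.11,"twist": 0},{"x": 0,"y": -0.22,"z": -0.11,"twist": 0},{"x": 0,"y": -0.22,"z": -0.11,"twist": 0},{"x": 0,"y": -0.22,"z": -0.11,"twist": 0},{"x": 0,"y": -0.22,"z": -0.11,"twist": 0},{"x": 0,"y": -0.22,"z": -0.11,"twist": 0}])

```text
t: 3.5
tool_pos: [0.6006, -0.1184, 0.2015]
tool_rot: [[0.001, -0.002, 1.0], [0.0, 1.0, 0.002], [-1.0, 0.0, 0.001]]
wrist_force: [0.4, 0.3, 0.7]
opening: 0.0511
```

```bash
python3 - <<'E'
from lib import *
f=grab("wrist","w3"); L=[]
for c,M,p in [("blue",BOX,(.646,-.266,.2)),("blue",LID,(.466,-.147,-.15))]:
    try: x,e=fit(f,c,M,p,vmin=25); L.append((M,x,0))
    except Exception as e: print(e)
show(f,L,"fit3")
E
```

```text
blue [ 0.6491 -0.289   0.4469] err 0.454
blue [ 0.467  -0.1457 -0.1788] err 0.013
```

View pics/fit3.png

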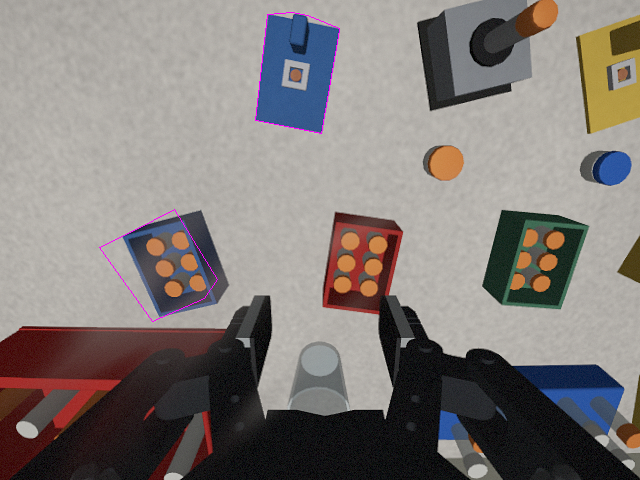

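```bash
python3 - <<'E'
from lib import *
f=grab("wrist")
for sm,vm in [(60,15),(80,20),(90,12)]:
    x,e=fit(f,"blue",BOX,(.646,-.266,.2),smin=sm,vmin=vm)
show(f,[(BOX,x,0),(STAND,(.45,.012,.2),0)],"fit4")
zoom(f,(480,70),70,"stz")
h=cv2.cvtColor(f["img"],cv2.COLOR_RGB2HSV)
print(h[300,190],h[255,210],h[225,195],h[150,200],h[60,440],h[70,480],h[90,490])
E
```

```text
blue [ 0.6464 -0.2713  0.2464] err 0.086
blue [ 0.6463 -0.2713  0.2445] err 0.109
blue [ 0.6466 -0.2718  0.243 ] err 0.135
stz origin 410 0 k 4
[146  22  80] [113  74  62] [123  32  80] [ 19  11 179] [113  19  55] [103  17 133] [158  26  39]
```

View pics/fit4.png

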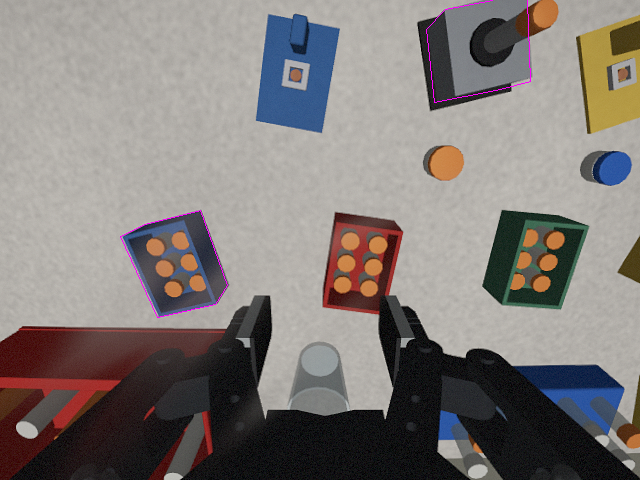

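View pics/stz.png

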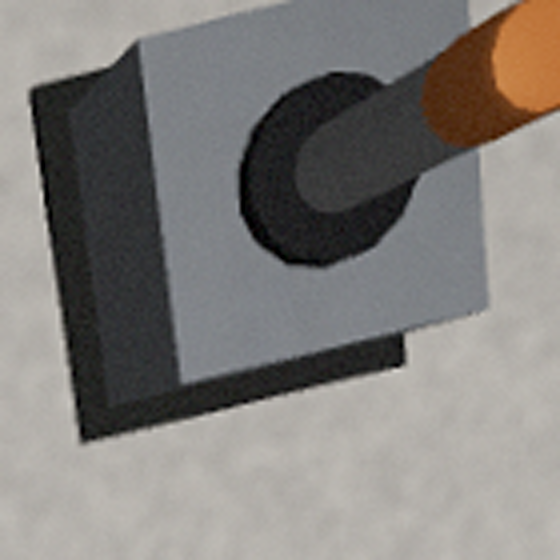

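```bash
python3 - <<'E'
from lib import *
plan([.4385,-.1405,.08],1.392)
E
```

```text
x 0.1213 y -0.0215 z -0.1622 twist 0.181  q6 -1.95
```

Request:
arm_command(steps=[{"x": 0.04,"y": -0.01,"z": -0.05,"twist": 0.06},{"x": 0.121,"y": -0.0215,"z": -0.162,"twist": 0.181},{"x": 0.121,"y": -0.0215,"z": -0.162,"twist": 0.181},{"x": 0.121,"y": -0.0215,"z": -0.162,"twist": 0.181},{"x": 0.121,"y": -0.0215,"z": -0.162,"twist": 0.181},{"x": 0.121,"y": -0.0215,"z": -0.162,"twist": 0.181}])

```text
t: 4.35
tool_pos: [0.4408, -0.1425, 0.0816]
tool_rot: [[0.004, 0.179, 0.984], [-0.002, 0.984, -0.179], [-1.0, -0.001, 0.004]]
wrist_force: [0.2, 0.8, -0.3]
opening: 0.0511
```

```bash
python3 - <<'E'
from lib import *
f=grab("wrist","w4")
fit(f,"blue",LID,(.467,-.1457,-.179),r=130)
plan([.4385,-.1405,.016],1.392)
E
```

```text
blue [ 0.4677 -0.1456 -0.176 ] err 0.008
x 0.0656 y 0.0016 z -0.0027 twist -0.001  q6 -1.95
```

View pics/w4.png

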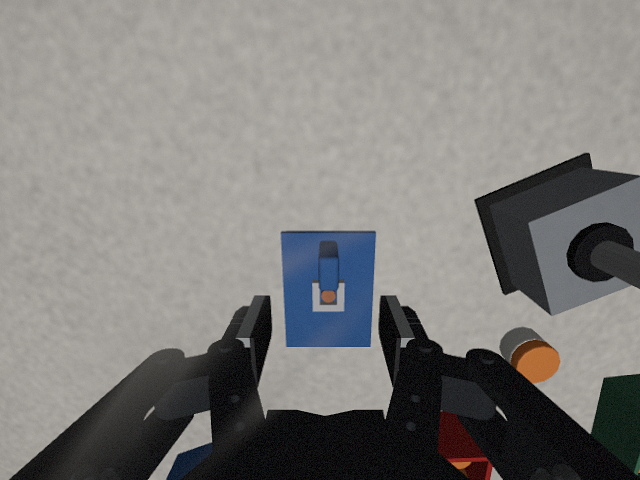

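Request:
arm_command(steps=[{"x": 0.04,"y": 0.001,"z": -0.002,"twist": 0},{"x": 0.066,"y": 0.001,"z": -0.002,"twist": 0},{"x": 0.066,"y": 0.001,"z": -0.002,"twist": 0},{"x": 0.066,"y": 0.001,"z": -0.002,"twist": 0},{"x": 0.066,"y": 0.001,"z": -0.002,"twist": 0}])

```text
t: 5.03
tool_pos: [0.4377, -0.141, 0.0156]
tool_rot: [[0.002, 0.18, 0.984], [-0.002, 0.984, -0.18], [-1.0, -0.001, 0.003]]
wrist_force: [-0.7, -0.3, 0.5]
opening: 0.0514
```

Request:
arm_command(steps=[{"x": 0,"y": 0,"z": 0,"twist": 0},{"x": 0,"y": 0,"z": 0,"twist": 0},{"x": 0,"y": 0,"z": 0,"twist": 0},{"x": 0,"y": 0,"z": 0,"twist": 0},{"x": 0,"y": 0,"z": 0,"twist": 0},{"x": 0,"y": 0,"z": 0,"twist": 0}], gripper=0)

```text
t: 5.78
tool_pos: [0.4367, -0.1405, 0.0149]
tool_rot: [[0.001, 0.18, 0.984], [-0.0, 0.984, -0.18], [-1.0, -0.0, 0.001]]
wrist_force: [-0.5, 1.2, 5.5]
opening: 0.0108
```

```bash
python3 - <<'E'
from lib import *
f=grab("wrist","w5"); print(state()["tool_pos"])
fit(f,"blue",LID,(.467,-.1457,-.179),r=130)
E
```

```text
[ 0.43668977 -0.14052785  0.01490184]
blue [ 0.4673 -0.1462 -0.1787] err 0.265
```

View pics/w5.png

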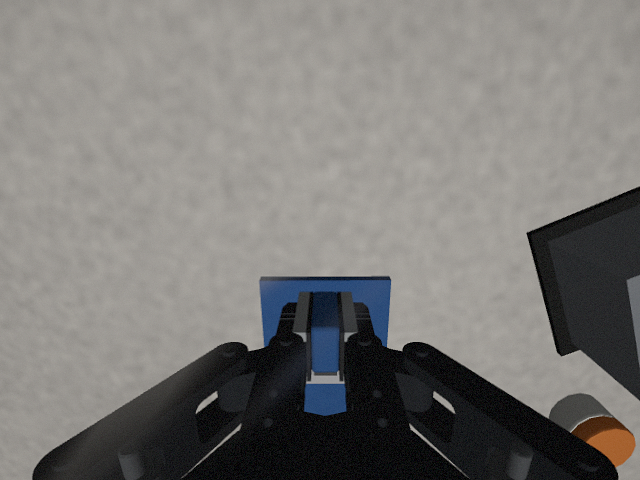

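```bash
python3 - <<'E'
from lib import *
plan([.4367,-.1405,.15])
plan([.70,-.21,.2],np.pi/2)
E
```

```text
x -0.1351 y -0.0000 z 0.0001 twist 0.000  q6 -1.95
x -0.1848 y -0.0210 z 0.2717 twist -0.181  q6 -1.95
```

Request:
arm_command(steps=[{"x": -0.03,"y": 0,"z": 0,"twist": 0},{"x": -0.09,"y": 0,"z": 0,"twist": 0},{"x": -0.15,"y": 0,"z": 0.02,"twist": 0},{"x": -0.18,"y": 0,"z": 0.06,"twist": 0},{"x": -0.18,"y": 0,"z": 0.1,"twist": 0},{"x": -0.18,"y": 0,"z": 0.1,"twist": 0}])

```text
t: 6.58
tool_pos: [0.5366, -0.1589, 0.194]
tool_rot: [[0.001, 0.179, 0.984], [-0.0, 0.984, -0.179], [-1.0, -0.0, 0.001]]
wrist_force: [-0.2, 0.8, -1.3]
opening: 0.011
```

```bash
python3 - <<'E'
from lib import *
f=grab("top"); zoom(f,(420,250),70,"tz1"); print(state()["t"],state()["tool_pos"],state()["wrist_force"],state()["opening"])
plan([.70,-.21,.2],np.pi/2)
E
```

```text
tz1 origin 350 180 k 4
6.625 [ 0.53471119 -0.15818869  0.19338468] [-0.54956807 -0.94534515 -1.51940261] 0.010940529781921561
x -0.0069 y -0.0213 z 0.1719 twist -0.180  q6 -1.88
```

View pics/tz1.png

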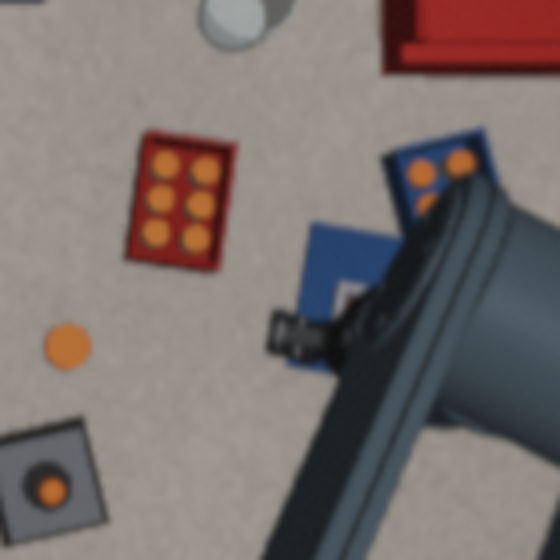

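Lid lifted. Look at the blue box from further out.

Request:
arm_command(steps=[{"x": 0,"y": -0.01,"z": 0.06,"twist": -0.06},{"x": -0.007,"y": -0.021,"z": 0.172,"twist": -0.18},{"x": -0.007,"y": -0.021,"z": 0.172,"twist": -0.18},{"x": -0.007,"y": -0.021,"z": 0.172,"twist": -0.18},{"x": -0.007,"y": -0.021,"z": 0.172,"twist": -0.18},{"x": -0.007,"y": -0.021,"z": 0.172,"twist": -0.18}])

```text
t: 7.38
tool_pos: [0.6987, -0.2095, 0.2017]
tool_rot: [[-0.001, 0.001, 1.0], [0.0, 1.0, -0.001], [-1.0, 0.0, -0.001]]
wrist_force: [0.1, 0.7, -0.8]
opening: 0.0111
```

```bash
python3 - <<'E'
from lib import *
f=grab("wrist")
L=[]
for sm,vm in [(60,15),(50,15)]:
    x,e=fit(f,"blue",BOX,(.646,-.271,.245),smin=sm,vmin=vm)
    L.append((BOX,x,0))
show(f,L[:1],"fit5"); zoom(f,proj(f,[[*x[:2],.04]])[0],70,"bbz")
E
```

```text
blue [ 0.6454 -0.2709  0.2513] err 0.011
blue [ 0.6456 -0.2709  0.2516] err 0.012
bbz origin 187 98 k 4
```

View pics/fit5.png

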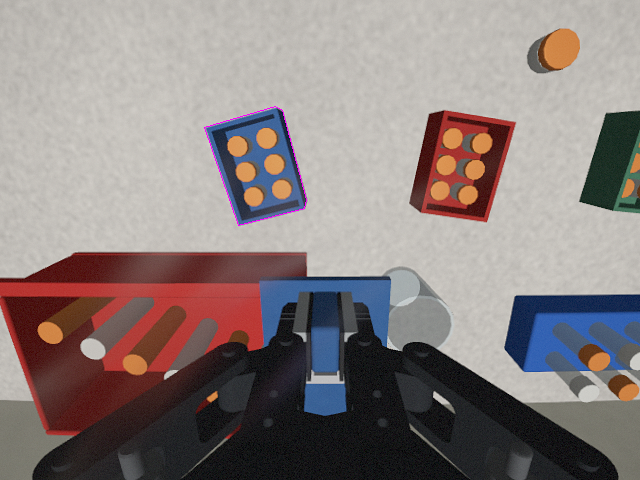

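View pics/bbz.png

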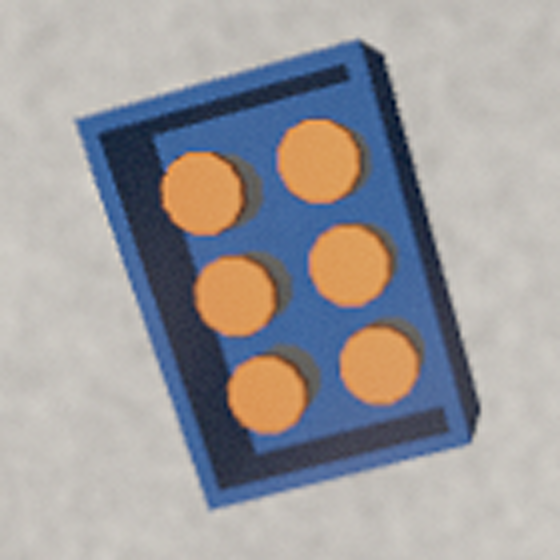

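```bash
python3 - <<'E'
from lib import *
f=grab("wrist"); s=state()
zoom(f,(325,300),70,"ed")
zt=s["tool_pos"][2]-.004
P=unproj(f,[(262,278.5),(388,278.5)],zt); print(((P-s["tool_pos"])@s["tool_rot"]).round(4))
m=mask(f,"blue")[:, :]; 
for c in (270,280,370,380): r=np.nonzero(m[240:340,c])[0]; print(c,240+r.min())
t=.2515; off=.0315
plan([.6454-off*np.cos(t),-.2709-off*np.sin(t),.12],t+np.pi/2)
E
```

```text
ed origin 255 230 k 4
[[ 0.004  -0.0305 -0.0154]
 [ 0.004   0.0305 -0.0154]]
270 282
280 280
370 277
380 277
x 0.0823 y -0.0692 z -0.0842 twist -0.252  q6 -2.01
```

View pics/ed.png

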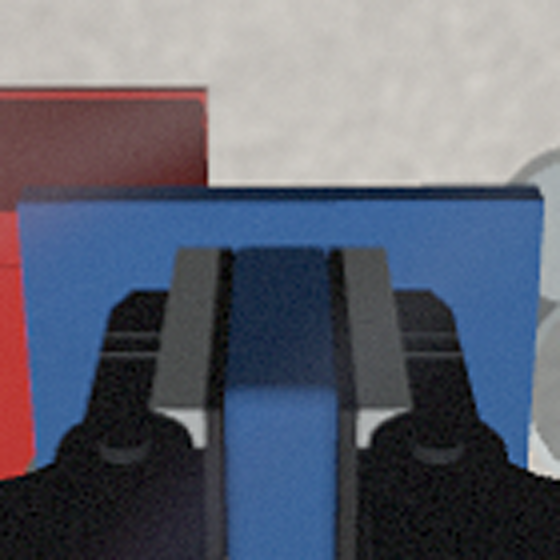

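Request:
arm_command(steps=[{"x": 0.0,"y": -0.05,"z": -0.04,"twist": -0.15},{"x": 0.06,"y": -0.069,"z": -0.084,"twist": -0.252},{"x": 0.082,"y": -0.069,"z": -0.084,"twist": -0.252},{"x": 0.082,"y": -0.069,"z": -0.084,"twist": -0.252},{"x": 0.082,"y": -0.069,"z": -0.084,"twist": -0.252},{"x": 0.082,"y": -0.069,"z": -0.084,"twist": -0.252}])

```text
t: 8.22
tool_pos: [0.6179, -0.2791, 0.1218]
tool_rot: [[0.004, -0.25, 0.968], [-0.002, 0.968, 0.25], [-1.0, -0.003, 0.003]]
wrist_force: [1.1, 0.9, -0.5]
opening: 0.0109
```

```bash
python3 - <<'E'
from lib import *
t=.2515; off=.0312
plan([.6454-off*np.cos(t),-.2709-off*np.sin(t),.065],t+np.pi/2)
f=grab("wrist","w6")
E
```

```text
x 0.0568 y 0.0013 z -0.0027 twist 0.001  q6 -2.41
```

View pics/w6.png

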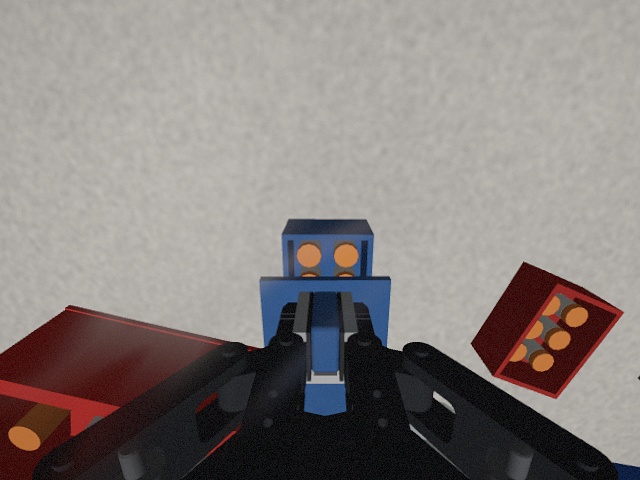

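Request:
arm_command(steps=[{"x": 0.02,"y": 0.001,"z": -0.002,"twist": 0},{"x": 0.045,"y": 0.001,"z": -0.002,"twist": 0},{"x": 0.045,"y": 0.001,"z": -0.002,"twist": 0},{"x": 0.045,"y": 0.001,"z": -0.002,"twist": 0},{"x": 0.045,"y": 0.001,"z": -0.002,"twist": 0},{"x": 0.045,"y": 0.001,"z": -0.002,"twist": 0}])

```text
t: 9.02
tool_pos: [0.6144, -0.2787, 0.0754]
tool_rot: [[0.001, -0.249, 0.969], [-0.001, 0.969, 0.249], [-1.0, -0.001, 0.001]]
wrist_force: [-0.7, 0.8, -0.8]
opening: 0.0112
```

```bash
python3 - <<'E'
from lib import *
t=.2515; off=.0312
plan([.6454-off*np.cos(t),-.2709-off*np.sin(t),.055],t+np.pi/2)
print(state()["tool_pos"],state()["wrist_force"])
E
```

```text
x 0.0204 y -0.0001 z 0.0007 twist -0.000  q6 -2.41
[ 0.61443645 -0.27869292  0.07539707] [-0.74509368  0.82774307 -0.79779121]
```

Request:
arm_command(steps=[{"x": 0.008,"y": 0,"z": 0.001,"twist": 0},{"x": 0.013,"y": 0,"z": 0.001,"twist": 0},{"x": 0.018,"y": 0,"z": 0.001,"twist": 0},{"x": 0.021,"y": 0,"z": 0.001,"twist": 0},{"x": 0.021,"y": 0,"z": 0.001,"twist": 0},{"x": 0.021,"y": 0,"z": 0.001,"twist": 0}])

```text
t: 9.78
tool_pos: [0.6146, -0.278, 0.0539]
tool_rot: [[-0.0, -0.249, 0.969], [0.0, 0.969, 0.249], [-1.0, 0.0, -0.0]]
wrist_force: [-3.7, 0.9, 5.4]
opening: 0.0112
```

Request:
arm_command(steps=[{"x": 0,"y": 0,"z": 0,"twist": 0},{"x": 0,"y": 0,"z": 0,"twist": 0},{"x": 0,"y": 0,"z": 0,"twist": 0},{"x": -0.03,"y": 0,"z": 0,"twist": 0},{"x": -0.09,"y": 0,"z": 0,"twist": 0},{"x": -0.145,"y": 0,"z": 0,"twist": 0},{"x": -0.145,"y": 0,"z": 0.06,"twist": 0},{"x": -0.145,"y": 0,"z": 0.08,"twist": 0},{"x": -0.145,"y": 0,"z": 0.08,"twist": 0},{"x": -0.145,"y": 0,"z": 0.08,"twist": 0}], gripper=0.55)

```text
t: 11.02
tool_pos: [0.6915, -0.2584, 0.1977]
tool_rot: [[-0.001, -0.248, 0.969], [0.0, 0.969, 0.248], [-1.0, 0.001, -0.001]]
wrist_force: [-0.4, -0.3, 0.2]
opening: 0.0473
```

```bash
python3 - <<'E'
from lib import *
f=grab("wrist","w7"); print(state()["t"],state()["tool_pos"])
x,e=fit(f,"blue",LID,(.6454,-.2709,.25),z0=.039)
x2,e=fit(f,"red",BOX,(.645,-.084,-.145))
E
```

```text
11.075 [ 0.69140867 -0.25865423  0.1980044 ]
blue [ 0.6441 -0.2702  0.2551] err 0.006
red [ 0.6449 -0.0826 -0.142 ] err 0.011
```

View pics/w7.png

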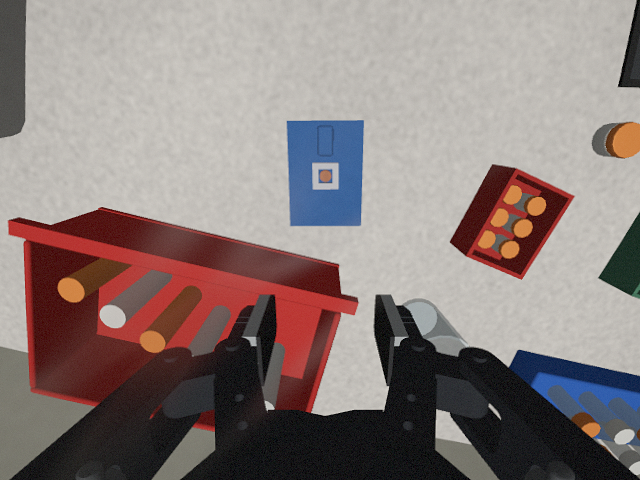

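```bash
python3 - <<'E'
from lib import *
plan([.434,.146,.18],1.911)
E
```

```text
x 0.0183 y 0.4558 z -0.1490 twist -0.090  q6 -2.33
```

Request:
arm_command(steps=[{"x": 0,"y": 0.05,"z": -0.016,"twist": 0},{"x": 0.018,"y": 0.456,"z": -0.149,"twist": -0.09},{"x": 0.018,"y": 0.456,"z": -0.149,"twist": -0.09},{"x": 0.018,"y": 0.456,"z": -0.149,"twist": -0.09},{"x": 0.018,"y": 0.456,"z": -0.149,"twist": -0.09},{"x": 0.018,"y": 0.456,"z": -0.149,"twist": -0.09},{"x": 0.018,"y": 0.456,"z": -0.149,"twist": -0.09},{"x": 0.018,"y": 0.456,"z": -0.149,"twist": -0.09},{"x": 0.018,"y": 0.456,"z": -0.149,"twist": -0.09},{"x": 0.018,"y": 0.456,"z": -0.149,"twist": -0.09},{"x": 0.098,"y": 0.456,"z": -0.149,"twist": -0.09},{"x": 0.118,"y": 0.456,"z": -0.149,"twist": -0.09}])

```text
t: 12.58
tool_pos: [0.4349, 0.1447, 0.0787]
tool_rot: [[-0.0, -0.332, 0.943], [-0.0, 0.943, 0.332], [-1.0, -0.0, -0.001]]
wrist_force: [-0.4, -0.7, 0.1]
opening: 0.0469
```

Request:
arm_command(steps=[{"x": 0,"y": 0,"z": 0,"twist": 0},{"x": 0,"y": 0,"z": 0,"twist": 0}])

```text
t: 12.82
tool_pos: [0.4363, 0.1456, 0.0815]
tool_rot: [[0.002, -0.333, 0.943], [0.0, 0.943, 0.333], [-1.0, -0.001, 0.002]]
wrist_force: [0.2, -0.7, 0.1]
opening: 0.0469
```

```bash
python3 - <<'E'
from lib import *
f=grab("wrist","w8"); print(state()["t"],state()["tool_pos"])
x,e=fit(f,"yellow",LID,(.4615,.1556,.34),r=130)
c,s=np.cos(x[2]),np.sin(x[2]); plan([x[0]-.029*c,x[1]-.029*s,.016],x[2]+np.pi/2)
E
```

```text
12.875 [0.43661676 0.14582549 0.08194679]
yellow [0.4619 0.1561 0.3418] err 0.008
x 0.0659 y 0.0012 z -0.0019 twist -0.002  q6 -1.83
```

View pics/w8.png

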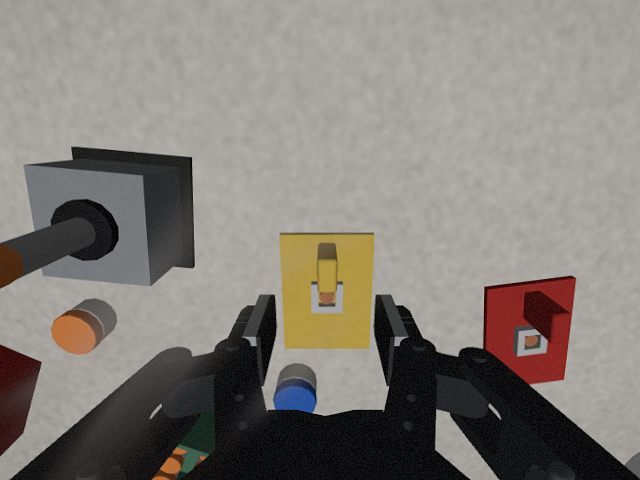

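Request:
arm_command(steps=[{"x": 0.035,"y": 0.001,"z": -0.002,"twist": 0},{"x": 0.066,"y": 0.001,"z": -0.002,"twist": 0},{"x": 0.066,"y": 0.001,"z": -0.002,"twist": 0},{"x": 0.066,"y": 0.001,"z": -0.002,"twist": 0},{"x": 0.066,"y": 0.001,"z": -0.002,"twist": 0}])

```text
t: 13.5
tool_pos: [0.434, 0.1468, 0.0159]
tool_rot: [[0.003, -0.335, 0.942], [0.0, 0.942, 0.335], [-1.0, -0.001, 0.003]]
wrist_force: [-0.4, 0.6, -1.0]
opening: 0.0471
```

Request:
arm_command(steps=[{"x": 0,"y": 0,"z": 0,"twist": 0},{"x": 0,"y": 0,"z": 0,"twist": 0},{"x": 0,"y": 0,"z": 0,"twist": 0},{"x": 0,"y": 0,"z": 0,"twist": 0},{"x": 0,"y": 0,"z": 0,"twist": 0},{"x": 0,"y": 0,"z": 0,"twist": 0}], gripper=0)

```text
t: 14.25
tool_pos: [0.433, 0.1467, 0.015]
tool_rot: [[0.001, -0.335, 0.942], [0.0, 0.942, 0.335], [-1.0, -0.0, 0.001]]
wrist_force: [-1.6, -0.9, 7.0]
opening: 0.011
```

```bash
python3 - <<'E'
from lib import *
s=state(); print(s["tool_pos"],s["wrist_force"],s["opening"])
x=np.array([.4619,.1561,0]); print("lid in tool",(x-s["tool_pos"])@s["tool_rot"], psi(s)-np.pi/2)
plan([.70,.20,.2],np.pi/2)
E
```

```text
[0.43298475 0.14666917 0.01498939] [-1.63629057 -0.87984293  6.97423368] 0.011034398373674231
lid in tool [ 0.01502306 -0.00078516  0.03038759] 0.34128595473418444
x -0.1847 y -0.0392 z 0.2697 twist 0.341  q6 -1.83
```

Request:
arm_command(steps=[{"x": -0.03,"y": 0,"z": 0,"twist": 0},{"x": -0.09,"y": 0,"z": 0,"twist": 0},{"x": -0.15,"y": 0,"z": 0.02,"twist": 0},{"x": -0.185,"y": -0.01,"z": 0.07,"twist": 0.1},{"x": -0.185,"y": -0.039,"z": 0.27,"twist": 0.341},{"x": -0.185,"y": -0.039,"z": 0.27,"twist": 0.341},{"x": -0.185,"y": -0.039,"z": 0.27,"twist": 0.341},{"x": -0.185,"y": -0.039,"z": 0.27,"twist": 0.341},{"x": -0.185,"y": -0.039,"z": 0.27,"twist": 0.341},{"x": -0.185,"y": -0.039,"z": 0.27,"twist": 0.341}])

```text
t: 15.5
tool_pos: [0.6988, 0.2002, 0.199]
tool_rot: [[-0.002, -0.0, 1.0], [-0.0, 1.0, 0.0], [-1.0, -0.0, -0.002]]
wrist_force: [-0.7, 0.0, -2.1]
opening: 0.0115
```

```bash
python3 - <<'E'
from lib import *
f=grab("wrist","w9"); s=state();print(s["t"],s["tool_pos"],s["opening"])
x,e=fit(f,"yellow",BOX,(.632,.263,-.317))
P=unproj(f,[(259.25,280),(390.75,279.5)],s["tool_pos"][2]-.004); print(((P-s["tool_pos"])@s["tool_rot"]).round(4))
off=.0308; c,q=np.cos(x[2]),np.sin(x[2]); plan([x[0]-off*c,x[1]-off*q,.12],x[2]+np.pi/2)
zoom(f,(325,300),70,"ed2")
E
```

```text
15.55 [0.69884271 0.20019345 0.19951414] 0.0111070484426704
yellow [ 0.6324  0.263  -0.3112] err 0.010
[[ 0.004  -0.0319 -0.0145]
 [ 0.004   0.0317 -0.0148]]
x 0.0796 y 0.0723 z -0.0956 twist 0.312  q6 -1.45
ed2 origin 255 230 k 4
```

View pics/w9.png

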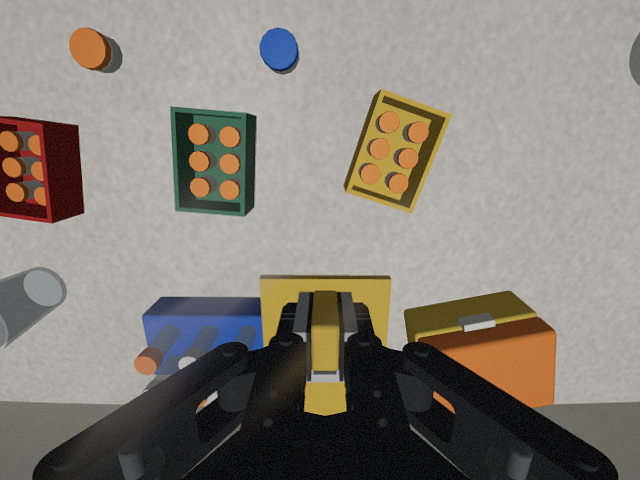

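View pics/ed2.png

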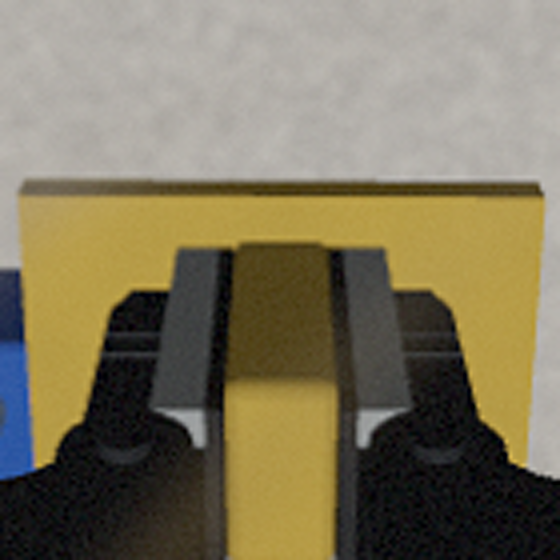

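Request:
arm_command(steps=[{"x": 0,"y": 0.04,"z": -0.05,"twist": 0.15},{"x": 0.04,"y": 0.0725,"z": -0.0955,"twist": 0.312},{"x": 0.08,"y": 0.0725,"z": -0.0955,"twist": 0.312},{"x": 0.08,"y": 0.0725,"z": -0.0955,"twist": 0.312},{"x": 0.08,"y": 0.0725,"z": -0.0955,"twist": 0.312},{"x": 0.11,"y": 0.0725,"z": -0.0955,"twist": 0.312},{"x": 0.124,"y": 0.0725,"z": -0.0955,"twist": 0.312},{"x": 0.124,"y": 0.0725,"z": -0.0955,"twist": 0.312},{"x": 0.124,"y": 0.0725,"z": -0.0955,"twist": 0.312},{"x": 0.124,"y": 0.0725,"z": -0.0955,"twist": 0.312}])

```text
t: 16.8
tool_pos: [0.6053, 0.2729, 0.0766]
tool_rot: [[0.002, 0.307, 0.952], [0.001, 0.952, -0.307], [-1.0, 0.001, 0.002]]
wrist_force: [-0.6, -0.8, -1.7]
opening: 0.0108
```

```bash
python3 - <<'E'
from lib import *
f=grab("wrist","w10"); s=state();print(s["t"],s["tool_pos"],s["wrist_force"])
x=[.6324,.263,-.3112]
off=.0305; c,q=np.cos(x[2]),np.sin(x[2]); plan([x[0]-off*c,x[1]-off*q,.055],x[2]+np.pi/2)
E
```

```text
16.85 [0.6051089  0.2729088  0.07635356] [ 0.18819804  0.44123524 -1.08096703]
x 0.0214 y -0.0011 z -0.0015 twist -0.001  q6 -1.00
```

View pics/w10.png

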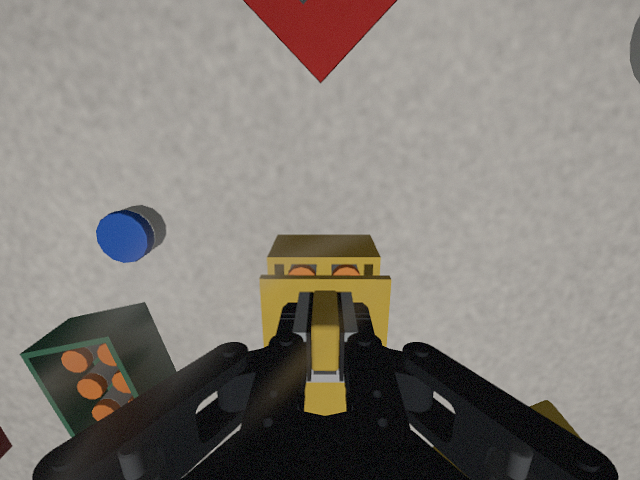

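Aligned: box front edge spans columns 267–380, lid edge 260–391, both centred on ~325. Descend.

Request:
arm_command(steps=[{"x": 0.008,"y": -0.001,"z": -0.001,"twist": 0},{"x": 0.013,"y": -0.001,"z": -0.001,"twist": 0},{"x": 0.018,"y": -0.001,"z": -0.001,"twist": 0},{"x": 0.022,"y": -0.001,"z": -0.001,"twist": 0},{"x": 0.022,"y": -0.001,"z": -0.001,"twist": 0},{"x": 0.022,"y": -0.001,"z": -0.001,"twist": 0}])

```text
t: 17.6
tool_pos: [0.603, 0.2721, 0.0541]
tool_rot: [[0.0, 0.307, 0.952], [-0.0, 0.952, -0.307], [-1.0, -0.0, 0.0]]
wrist_force: [-2.7, -1.0, 4.6]
opening: 0.0115
```

Request:
arm_command(steps=[{"x": 0,"y": 0,"z": 0,"twist": 0},{"x": 0,"y": 0,"z": 0,"twist": 0},{"x": 0,"y": 0,"z": 0,"twist": 0},{"x": -0.03,"y": 0,"z": 0,"twist": 0},{"x": -0.09,"y": 0,"z": 0,"twist": 0},{"x": -0.145,"y": 0,"z": 0,"twist": 0},{"x": -0.145,"y": 0,"z": 0.06,"twist": 0},{"x": -0.145,"y": 0,"z": 0.08,"twist": 0},{"x": -0.145,"y": 0,"z": 0.08,"twist": 0},{"x": -0.145,"y": 0,"z": 0.08,"twist": 0}], gripper=0.55)

```text
t: 18.85
tool_pos: [0.6784, 0.2479, 0.1977]
tool_rot: [[-0.002, 0.307, 0.952], [0.0, 0.952, -0.307], [-1.0, -0.0, -0.001]]
wrist_force: [0.4, 0.0, -0.1]
opening: 0.0471
```

```bash
python3 - <<'E'
from lib import *
f=grab("wrist","w11"); s=state();print(s["t"],s["tool_pos"],s["wrist_force"])
fit(f,"yellow",LID,(.6324,.263,-.311),z0=.039)
x=(.4444,.3115,.472); c,q=np.cos(x[2]),np.sin(x[2]); plan([x[0]-.029*c,x[1]-.029*q,.08],x[2]+np.pi/2)
E
```

```text
18.9 [0.67824874 0.24811533 0.19798828] [-0.06365894 -0.43816057 -0.05680249]
yellow [ 0.6453  0.267  -0.3143] err 0.006
x 0.1183 y -0.0317 z -0.2624 twist -0.783  q6 -1.06
```

View pics/w11.png

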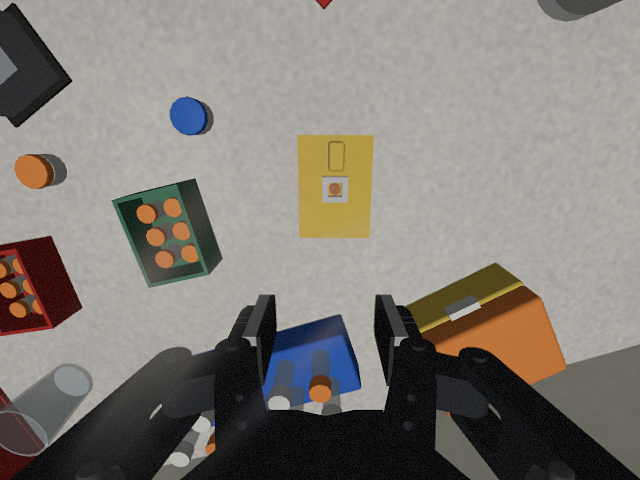

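```bash
python3 - <<'E'
from lib import *
f=grab("wrist"); x,e=fit(f,"yellow",LID,(.6324,.263,-.311),z0=.039)
zoom(f,(335,185),70,"yz")
f=grab("top"); fit(f,"yellow",LID,x,z0=.039,r=40); zoom(f,(272,234),40,"ytz"); f=grab("scene"); zoom(f,proj(f,[[.64,.265,.04]])[0],50,"ysz")
E
```

```text
yellow [ 0.6454  0.2668 -0.321 ] err 0.007
yz origin 265 115 k 4
yellow [ 0.6466  0.2673 -0.3738] err 0.281
ytz origin 232 194 k 7
ysz origin 314 255 k 6
```

View pics/yz.png

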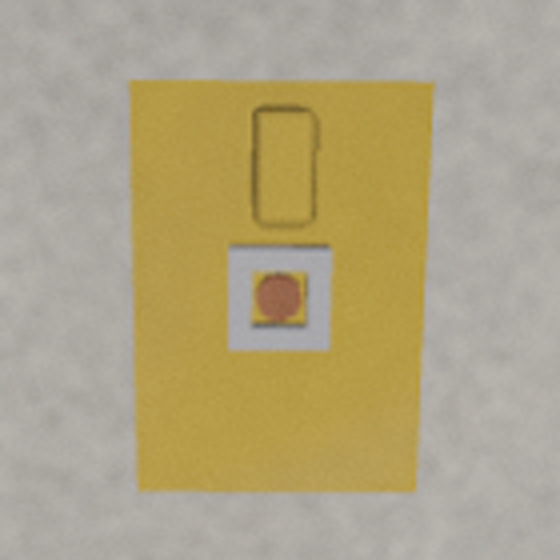

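View pics/ysz.png

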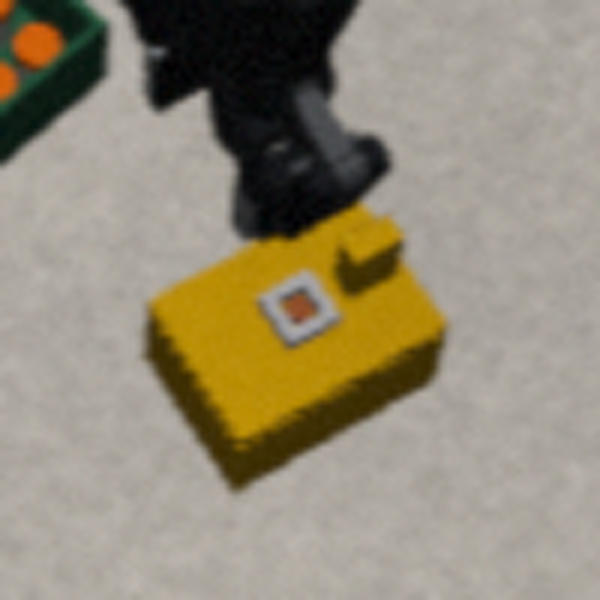

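Request:
arm_command(steps=[{"x": 0,"y": -0.01,"z": -0.05,"twist": -0.15},{"x": 0,"y": -0.032,"z": -0.262,"twist": -0.783},{"x": 0,"y": -0.032,"z": -0.262,"twist": -0.783},{"x": 0,"y": -0.032,"z": -0.262,"twist": -0.783},{"x": 0,"y": -0.032,"z": -0.262,"twist": -0.783},{"x": 0,"y": -0.032,"z": -0.262,"twist": -0.783},{"x": 0.06,"y": -0.032,"z": -0.262,"twist": -0.783},{"x": 0.118,"y": -0.032,"z": -0.262,"twist": -0.783},{"x": 0.118,"y": -0.032,"z": -0.262,"twist": -0.783},{"x": 0.118,"y": -0.032,"z": -0.262,"twist": -0.783},{"x": 0.118,"y": -0.032,"z": -0.262,"twist": -0.783}])

```text
t: 20.42
tool_pos: [0.4224, 0.2982, 0.0829]
tool_rot: [[0.005, -0.454, 0.891], [0.002, 0.891, 0.454], [-1.0, -0.0, 0.005]]
wrist_force: [0.7, 0.3, -0.3]
opening: 0.0469
```

```bash
python3 - <<'E'
from lib import *
f=grab("wrist","w12"); print(state()["t"],state()["tool_pos"])
x,e=fit(f,"red",LID,(.4444,.3115,.472),r=130)
c,s=np.cos(x[2]),np.sin(x[2]); plan([x[0]-.029*c,x[1]-.029*s,.016],x[2]+np.pi/2)
E
```

```text
20.475 [0.42205878 0.29815375 0.08268142]
red [0.4452 0.3119 0.4764] err 0.011
x 0.0667 y 0.0016 z -0.0024 twist -0.006  q6 -1.64
```

View pics/w12.png

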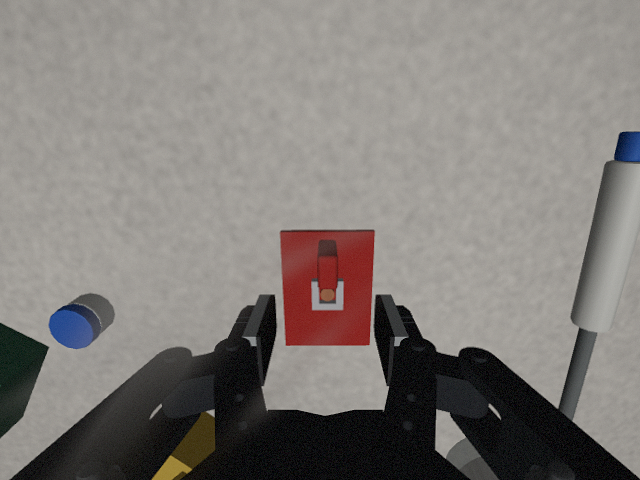

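Request:
arm_command(steps=[{"x": 0.035,"y": 0.001,"z": -0.002,"twist": -0.006},{"x": 0.0665,"y": 0.001,"z": -0.002,"twist": -0.006},{"x": 0.0665,"y": 0.001,"z": -0.002,"twist": -0.006},{"x": 0.0665,"y": 0.001,"z": -0.002,"twist": -0.006},{"x": 0.0665,"y": 0.001,"z": -0.002,"twist": -0.006}])

```text
t: 21.1
tool_pos: [0.4192, 0.2981, 0.0155]
tool_rot: [[0.003, -0.459, 0.888], [0.001, 0.888, 0.459], [-1.0, -0.0, 0.003]]
wrist_force: [-0.7, 1.5, -0.6]
opening: 0.0467
```

Request:
arm_command(steps=[{"x": 0,"y": 0,"z": 0,"twist": 0},{"x": 0,"y": 0,"z": 0,"twist": 0},{"x": 0,"y": 0,"z": 0,"twist": 0},{"x": 0,"y": 0,"z": 0,"twist": 0},{"x": 0,"y": 0,"z": 0,"twist": 0},{"x": 0,"y": 0,"z": 0,"twist": 0}], gripper=0)

```text
t: 21.85
tool_pos: [0.4183, 0.2977, 0.0145]
tool_rot: [[0.001, -0.459, 0.888], [0.0, 0.888, 0.459], [-1.0, -0.0, 0.001]]
wrist_force: [-0.7, -0.7, 6.7]
opening: 0.0111
```

```bash
python3 - <<'E'
from lib import *
s=state(); print(s["tool_pos"],s["wrist_force"],s["opening"])
x=np.array([.4452,.3119,0]); print("lid in tool",(x-s["tool_pos"])@s["tool_rot"], psi(s)-np.pi/2)
plan([.70,-.02,.2],np.pi/2)
E
```

```text
[0.4183167  0.29766666 0.01448852] [-0.72323148 -0.7027114   6.71283071] 0.011103094973440643
lid in tool [0.01452123 0.00029384 0.03040172] 0.4773065870772113
x -0.1854 y -0.4116 z 0.1045 twist 0.477  q6 -1.65
```

Request:
arm_command(steps=[{"x": -0.03,"y": 0,"z": 0,"twist": 0},{"x": -0.09,"y": 0,"z": 0,"twist": 0},{"x": -0.15,"y": -0.02,"z": 0.01,"twist": 0.05},{"x": -0.185,"y": -0.06,"z": 0.02,"twist": 0.15},{"x": -0.185,"y": -0.412,"z": 0.105,"twist": 0.477},{"x": -0.185,"y": -0.412,"z": 0.105,"twist": 0.477},{"x": -0.185,"y": -0.412,"z": 0.105,"twist": 0.477},{"x": -0.185,"y": -0.412,"z": 0.105,"twist": 0.477},{"x": -0.185,"y": -0.412,"z": 0.105,"twist": 0.477},{"x": -0.185,"y": -0.412,"z": 0.105,"twist": 0.477},{"x": -0.185,"y": -0.412,"z": 0.105,"twist": 0.477},{"x": -0.185,"y": -0.412,"z": 0.105,"twist": 0.477}])

```text
t: 23.35
tool_pos: [0.6997, -0.0201, 0.1977]
tool_rot: [[-0.002, 0.0, 1.0], [0.001, 1.0, -0.0], [-1.0, 0.001, -0.002]]
wrist_force: [0.1, 0.2, -0.1]
opening: 0.0114
```

```bash
python3 - <<'E'
from lib import *
f=grab("wrist","w13"); s=state();print(s["t"],s["tool_pos"],s["opening"])
x,e=fit(f,"red",BOX,(.6448,-.083,-.143),vmin=25)
off=.0305; c,q=np.cos(x[2]),np.sin(x[2]); plan([x[0]-off*c,x[1]-off*q,.12],x[2]+np.pi/2)
zoom(f,(325,300),70,"ed3")
E
```

```text
23.4 [ 0.69954457 -0.0194073   0.19818508] 0.011010591097246582
red [ 0.6447 -0.0834 -0.1448] err 0.011
x 0.0783 y -0.0596 z -0.0849 twist 0.145  q6 -1.76
ed3 origin 255 230 k 4
```

View pics/w13.png

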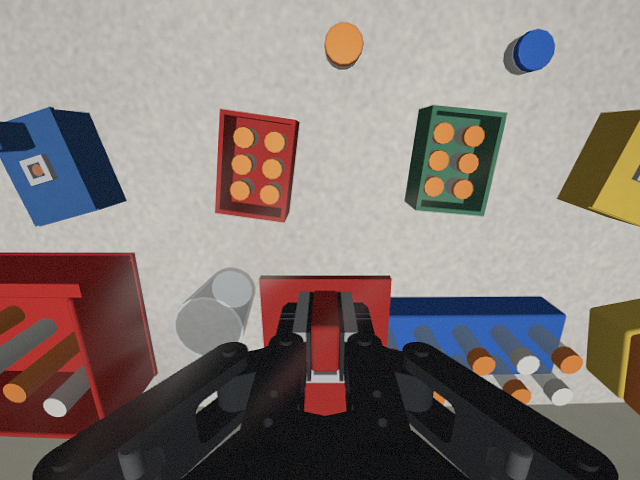

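View pics/ed3.png

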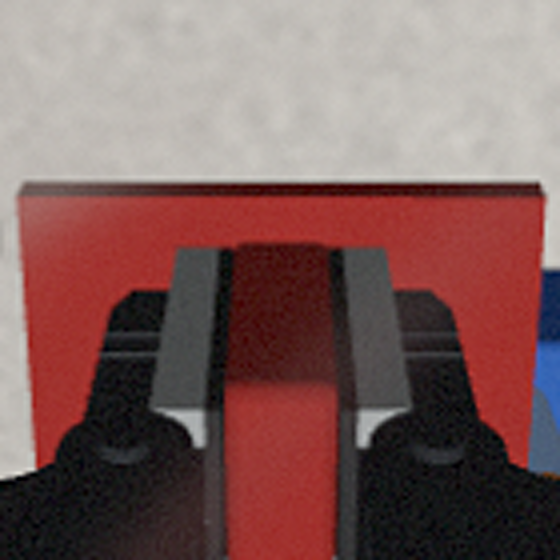

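Request:
arm_command(steps=[{"x": 0,"y": -0.03,"z": -0.045,"twist": 0.08},{"x": 0.04,"y": -0.0595,"z": -0.085,"twist": 0.145},{"x": 0.078,"y": -0.0595,"z": -0.085,"twist": 0.145},{"x": 0.078,"y": -0.0595,"z": -0.085,"twist": 0.145},{"x": 0.078,"y": -0.0595,"z": -0.085,"twist": 0.145},{"x": 0.11,"y": -0.0595,"z": -0.085,"twist": 0.145},{"x": 0.122,"y": -0.0595,"z": -0.085,"twist": 0.145},{"x": 0.122,"y": -0.0595,"z": -0.085,"twist": 0.145},{"x": 0.122,"y": -0.0595,"z": -0.085,"twist": 0.145},{"x": 0.122,"y": -0.0595,"z": -0.085,"twist": 0.145}])

```text
t: 24.65
tool_pos: [0.6163, -0.08, 0.078]
tool_rot: [[0.002, 0.144, 0.99], [-0.001, 0.99, -0.144], [-1.0, -0.0, 0.002]]
wrist_force: [-0.2, -0.2, -0.8]
opening: 0.0112
```

```bash
python3 - <<'E'
from lib import *
f=grab("wrist","w14"); s=state();print(s["t"],s["tool_pos"],s["wrist_force"])
x=[.6447,-.0832,-.1448]
off=.0305; c,q=np.cos(x[2]),np.sin(x[2]); plan([x[0]-off*c,x[1]-off*q,.055],x[2]+np.pi/2)
E
```

```text
24.7 [ 0.61602452 -0.07998895  0.07780689] [ 0.47291658  0.07019885 -0.97959817]
x 0.0228 y 0.0010 z -0.0017 twist 0.000  q6 -1.73
```

View pics/w14.png

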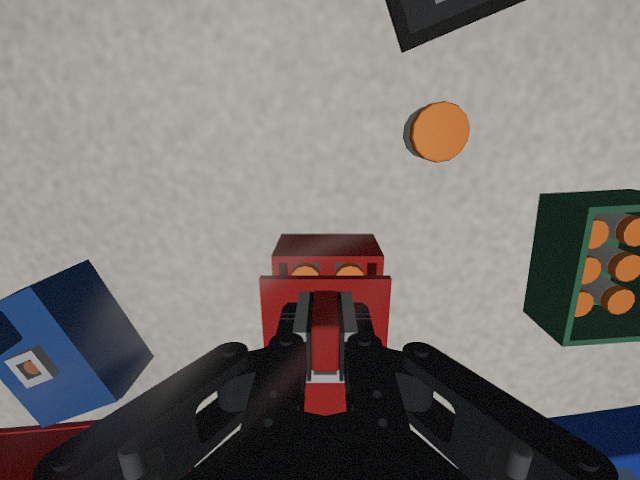

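Request:
arm_command(steps=[{"x": 0.008,"y": 0.0012,"z": -0.001,"twist": 0},{"x": 0.014,"y": 0.0012,"z": -0.001,"twist": 0},{"x": 0.019,"y": 0.0012,"z": -0.001,"twist": 0},{"x": 0.0235,"y": 0.0012,"z": -0.001,"twist": 0},{"x": 0.0235,"y": 0.0012,"z": -0.001,"twist": 0},{"x": 0.0235,"y": 0.0012,"z": -0.001,"twist": 0}])

```text
t: 25.45
tool_pos: [0.6146, -0.0785, 0.0535]
tool_rot: [[0.0, 0.144, 0.99], [-0.0, 0.99, -0.144], [-1.0, -0.0, 0.0]]
wrist_force: [-1.5, 0.3, 3.0]
opening: 0.0116
```

Request:
arm_command(steps=[{"x": 0,"y": 0,"z": 0,"twist": 0},{"x": 0,"y": 0,"z": 0,"twist": 0},{"x": 0,"y": 0,"z": 0,"twist": 0},{"x": -0.03,"y": 0,"z": 0,"twist": 0},{"x": -0.09,"y": 0,"z": 0,"twist": 0},{"x": -0.145,"y": 0,"z": 0,"twist": 0},{"x": -0.145,"y": 0,"z": 0.04,"twist": 0},{"x": -0.145,"y": 0,"z": 0.06,"twist": 0},{"x": -0.145,"y": 0,"z": 0.06,"twist": 0},{"x": -0.145,"y": 0,"z": 0.06,"twist": 0}], gripper=0.55)

```text
t: 26.7
tool_pos: [0.6731, -0.0869, 0.1977]
tool_rot: [[-0.002, 0.144, 0.99], [0.0, 0.99, -0.144], [-1.0, 0.0, -0.002]]
wrist_force: [0.5, -0.3, 0.6]
opening: 0.0464
```

```bash
python3 - <<'E'
from lib import *
f=grab("wrist","w15"); s=state();print(s["t"],s["tool_pos"],s["wrist_force"])
x,e=fit(f,"red",LID,(.6447,-.083,-.145),z0=.039)
x2,e=fit(f,"blue",LID,(.6441,-.2702,.255),z0=.039)
x3,e=fit(f,"yellow",LID,(.6453,.267,-.314),z0=.039)
plan([.55,0.012,.2],np.pi/2)
E
```

```text
26.75 [ 0.67304739 -0.08691674  0.19793299] [-0.72422646  0.77153452 -0.75350068]
red [ 0.6441 -0.0831 -0.1463] err 0.006
blue [ 0.6443 -0.2696  0.2538] err 0.185Traceback (most recent call last):
  File "<stdin>", line 5, in <module>
  File "lib.py", line 56, in fit
    pts=np.vstack(pts);
    return _nx.concatenate(arrs, 0, dtype=dtype, casting=casting)
           ~~~~~~~~~~~~~~~^^^^^^^^^^^^^^^^^^^^^^^^^^^^^^^^^^^^^^^
ValueError: need at least one array to concatenate
```

View pics/w15.png

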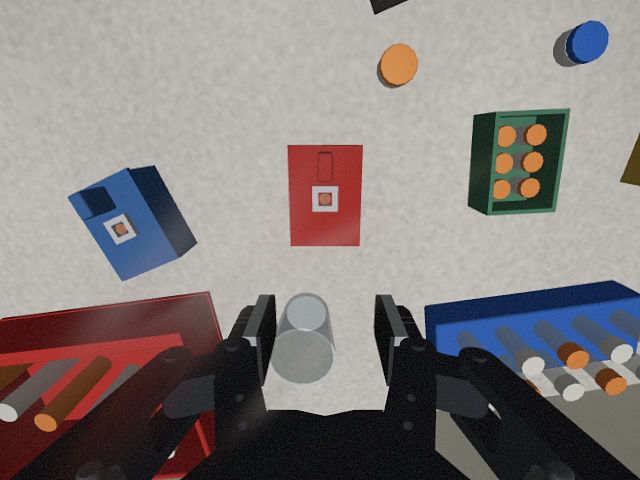

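```bash
python3 - <<'E'
from lib import *
plan([.54,0.012,.2],np.pi/2)
E
```

```text
x -0.0019 y 0.0787 z -0.1459 twist -0.145  q6 -1.72
```

Request:
arm_command(steps=[{"x": -0.002,"y": 0.03,"z": -0.05,"twist": -0.07},{"x": -0.002,"y": 0.079,"z": -0.146,"twist": -0.145},{"x": -0.002,"y": 0.079,"z": -0.146,"twist": -0.145},{"x": -0.002,"y": 0.079,"z": -0.146,"twist": -0.145},{"x": -0.002,"y": 0.079,"z": -0.146,"twist": -0.145},{"x": -0.002,"y": 0.079,"z": -0.146,"twist": -0.145}], gripper=0.6)

```text
t: 27.5
tool_pos: [0.5418, 0.0113, 0.2004]
tool_rot: [[0.001, 0.001, 1.0], [-0.0, 1.0, -0.001], [-1.0, -0.0, 0.001]]
wrist_force: [0.4, -0.1, 0.4]
opening: 0.0511
```

```bash
cat >> lib.py <<'E'
TOP=np.array([[x,y,.05] for x in(-.032,.032) for y in(-.032,.032)])
def standfit(f,p0=(.45,.012,.2)):
    h=cv2.cvtColor(f["img"],cv2.COLOR_RGB2HSV); m=cv2.inRange(h,(0,0,95),(180,60,152))
    roi=np.zeros_like(m); cv2.fillConvexPoly(roi,cv2.convexHull(proj(f,place(TOP*[1.25,1.25,1],p0)).astype(np.int32)),255); m&=roi
    m=cv2.morphologyEx(m,cv2.MORPH_OPEN,np.ones((3,3),np.uint8)); cv2.imwrite("pics/sm.png",m)
    return fit(f,"stand",TOP,p0,m=m,r=90)
E
python3 - <<'E'
from lib import *
f=grab("wrist","w16"); print(state()["t"],state()["tool_pos"])
x,e=standfit(f)
show(f,[(TOP,x,0)],"fit6")
for ax in [(0,.05),(0,.08),(0,.123)]: print(ax,proj(f,[[x[0],x[1],ax[1]]]))
E
```

```text
27.55 [0.54177849 0.01126864 0.20021493]
stand [0.4479 0.0112 0.2422] err 0.031
(0, 0.05) [[325.09319828 119.62209078]]
(0, 0.08) [[325.0828764  117.69580764]]
(0, 0.123) [[325.0630888  114.00410675]]
```

View pics/fit6.png

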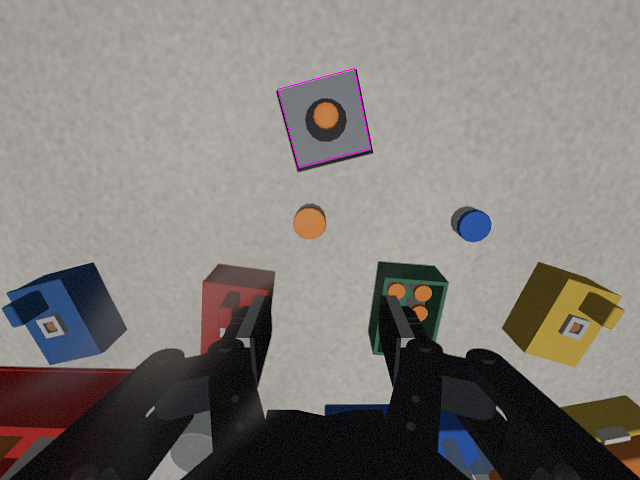

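View pics/sm.png

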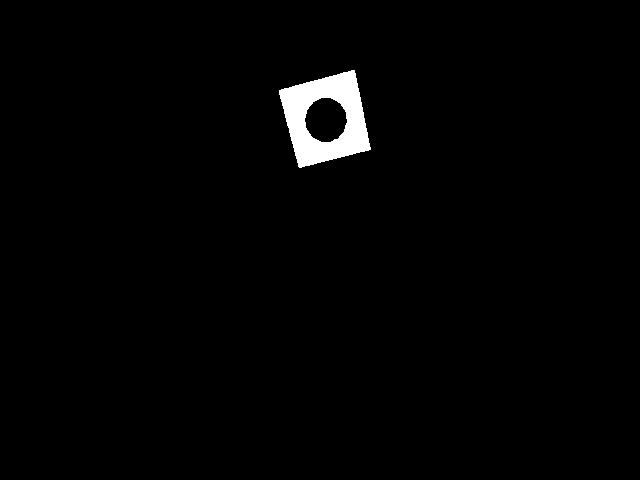

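Request:
arm_command(steps=[{"x": 0,"y": 0,"z": -0.05,"twist": 0},{"x": 0.03,"y": 0,"z": -0.094,"twist": 0},{"x": 0.045,"y": 0,"z": -0.094,"twist": 0},{"x": 0.045,"y": 0,"z": -0.094,"twist": 0},{"x": 0.045,"y": 0,"z": -0.094,"twist": 0},{"x": 0.045,"y": 0,"z": -0.094,"twist": 0}])

```text
t: 28.3
tool_pos: [0.4482, 0.0117, 0.156]
tool_rot: [[0.002, -0.0, 1.0], [-0.0, 1.0, 0.0], [-1.0, -0.0, 0.002]]
wrist_force: [0.1, 0.5, -0.3]
opening: 0.0513
```

```bash
python3 - <<'E'
from lib import *
f=grab("wrist","w17"); print(state()["t"],state()["tool_pos"])
plan([.4479,.0112,.063],np.pi/2)
E
```

```text
28.35 [0.44791503 0.01184828 0.15591246]
x 0.0929 y -0.0006 z -0.0001 twist 0.000  q6 -1.79
```

View pics/w17.png

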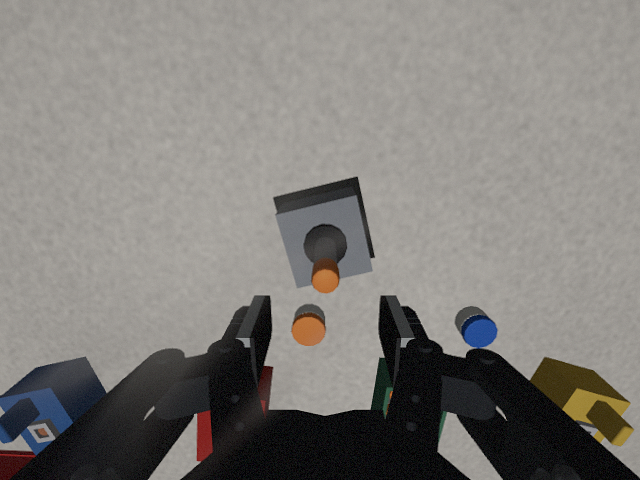

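Request:
arm_command(steps=[{"x": 0.03,"y": -0.0006,"z": 0,"twist": 0},{"x": 0.07,"y": -0.0006,"z": 0,"twist": 0},{"x": 0.093,"y": -0.0006,"z": 0,"twist": 0},{"x": 0.093,"y": -0.0006,"z": 0,"twist": 0},{"x": 0.093,"y": -0.0006,"z": 0,"twist": 0},{"x": 0.093,"y": -0.0006,"z": 0,"twist": 0}])

```text
t: 29.1
tool_pos: [0.448, 0.0113, 0.0635]
tool_rot: [[0.003, -0.0, 1.0], [-0.001, 1.0, 0.0], [-1.0, -0.001, 0.003]]
wrist_force: [0.3, 0.8, -0.0]
opening: 0.0513
```

Request:
arm_command(steps=[{"x": 0,"y": 0,"z": 0,"twist": 0},{"x": 0,"y": 0,"z": 0,"twist": 0},{"x": 0,"y": 0,"z": 0,"twist": 0},{"x": 0,"y": 0,"z": 0,"twist": 0},{"x": 0,"y": 0,"z": 0,"twist": 0},{"x": 0,"y": 0,"z": 0,"twist": 0}], gripper=0)

```text
t: 29.85
tool_pos: [0.4472, 0.0115, 0.0629]
tool_rot: [[0.001, -0.0, 1.0], [-0.0, 1.0, 0.0], [-1.0, -0.0, 0.001]]
wrist_force: [-1.0, 1.0, 6.5]
opening: 0.0149
```

```bash
python3 - <<'E'
from lib import *
f=grab("wrist","w18"); s=state(); print(s["t"],s["tool_pos"],s["wrist_force"],s["wrist_torque"],s["opening"])
E
```

```text
29.9 [0.44722456 0.01154384 0.06292697] [-1.38789626  0.46882409  5.64300992] [ 0.15360759  0.20810804 -0.01539057] 0.014742652176193945
```

View pics/w18.png

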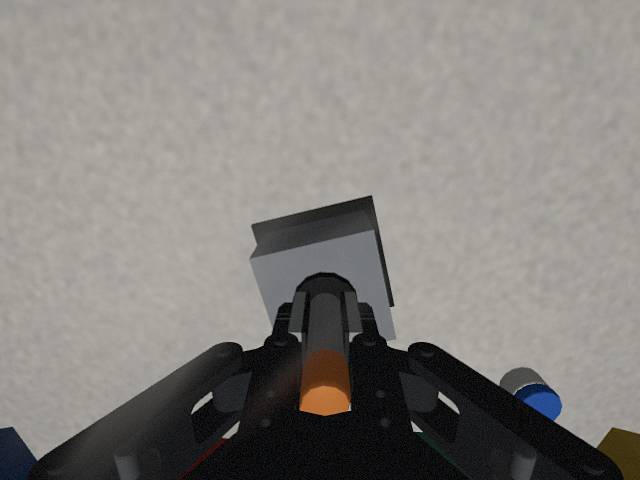

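Request:
arm_command(steps=[{"x": -0.02,"y": 0,"z": 0,"twist": 0},{"x": -0.06,"y": 0,"z": 0,"twist": 0},{"x": -0.11,"y": 0,"z": 0,"twist": 0},{"x": -0.137,"y": 0,"z": 0,"twist": 0},{"x": -0.137,"y": 0,"z": 0,"twist": 0},{"x": -0.137,"y": 0,"z": 0,"twist": 0},{"x": -0.137,"y": 0,"z": 0,"twist": 0}])

```text
t: 30.78
tool_pos: [0.4458, 0.0117, 0.1976]
tool_rot: [[-0.003, -0.0, 1.0], [0.001, 1.0, 0.0], [-1.0, 0.001, -0.003]]
wrist_force: [0.4, 0.6, -2.5]
opening: 0.0145
```

```bash
python3 - <<'E'
from lib import *
f=grab("wrist","w19"); s=state(); print(s["t"],s["tool_pos"],s["wrist_force"],s["wrist_torque"],s["opening"])
x,e=standfit(f,(.448,.0112,.242))
for d in (.0,.058): print(proj(f,[s["tool_pos"]+s["tool_rot"]@[d,0,0]]))
zoom(f,(325,270),70,"tipz")
f=grab("scene"); zoom(f,proj(f,[[.447,.0115,.17]])[0],50,"psc"); plan([.6141,-.2776,.2],np.pi/2)
E
```

```text
30.825 [0.44596235 0.01166522 0.19778185] [ 0.18659848  0.45796394 -1.20896462] [ 0.05095686  0.04384185 -0.00616104] 0.014530085268196422
stand [0.4481 0.0111 0.2345] err 0.040
[[325.1229246  310.78744793]]
[[325.10161174 266.29398592]]
tipz origin 255 200 k 4
psc origin 286 107 k 6
x -0.0026 y -0.2893 z 0.1679 twist 0.000  q6 -1.80
```

View pics/w19.png

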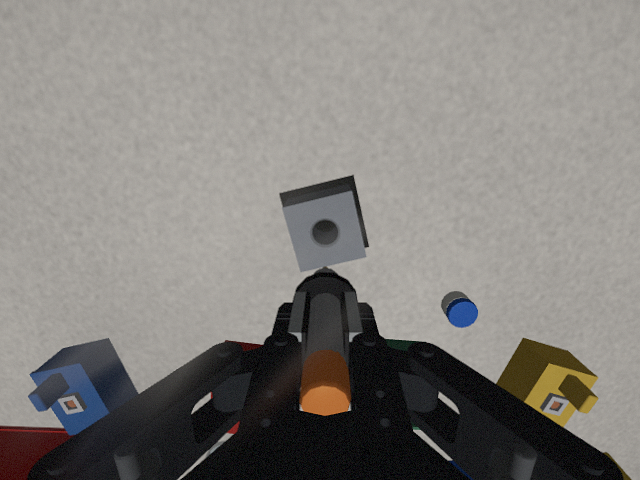

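View pics/tipz.png

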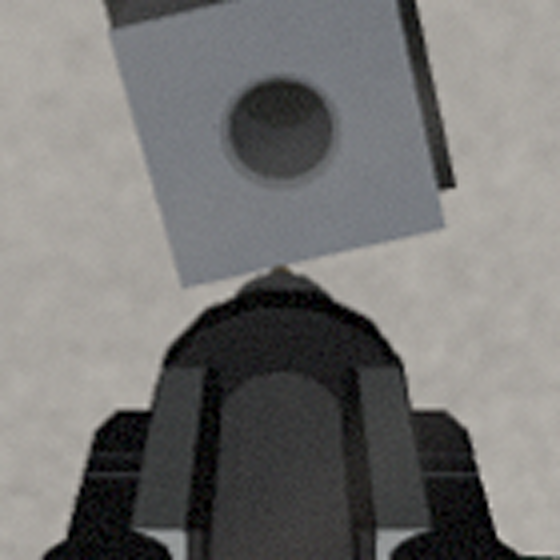

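View pics/psc.png

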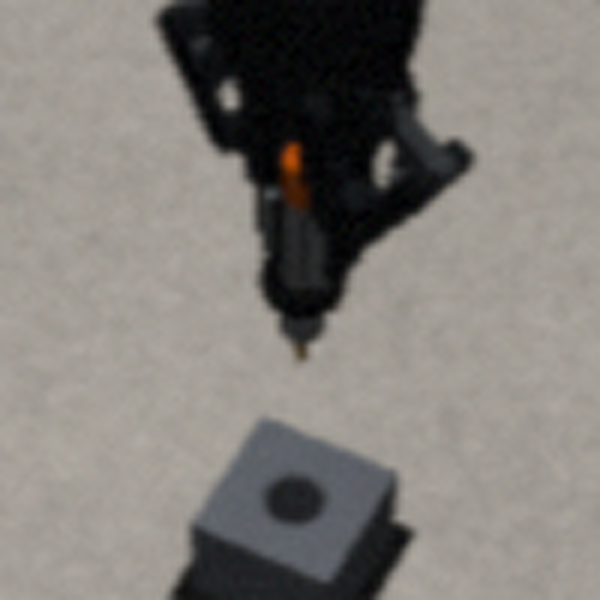

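Request:
arm_command(steps=[{"x": 0,"y": -0.04,"z": 0.02,"twist": 0},{"x": 0,"y": -0.291,"z": 0.198,"twist": 0},{"x": 0,"y": -0.291,"z": 0.198,"twist": 0},{"x": 0,"y": -0.291,"z": 0.198,"twist": 0},{"x": 0,"y": -0.291,"z": 0.198,"twist": 0},{"x": 0,"y": -0.291,"z": 0.198,"twist": 0},{"x": 0,"y": -0.291,"z": 0.198,"twist": 0},{"x": 0,"y": -0.291,"z": 0.198,"twist": 0},{"x": 0,"y": -0.281,"z": 0.198,"twist": 0},{"x": 0,"y": -0.281,"z": 0.198,"twist": 0}])

```text
t: 32.12
tool_pos: [0.6448, -0.2671, 0.2002]
tool_rot: [[0.001, -0.002, 1.0], [0.0, 1.0, 0.002], [-1.0, 0.0, 0.001]]
wrist_force: [0.1, 0.6, -2.1]
opening: 0.0146
```

```bash
cat >> lib.py <<'E'
def boss(f,xy,z=.056,r=26):
    c=proj(f,[[*xy,z]])[0]; h=cv2.cvtColor(f["img"],cv2.COLOR_RGB2HSV); x,y=map(int,c); x0,y0=x-r,y-r
    w=f["img"][y0:y0+2*r,x0:x0+2*r].astype(int); hs=h[y0:y0+2*r,x0:x0+2*r]
    m=((hs[...,1]<75)&(hs[...,2]>110)).astype(np.uint8)
    n,l,st,cen=cv2.connectedComponentsWithStats(m)
    i=1+np.argmin([abs(np.hypot(*(cen[j]-r)))+ (0 if 60<st[j,4]<2500 else 1e3) for j in range(1,n)])
    cs,_=cv2.findContours((l==i).astype(np.uint8),0,2); R=cv2.minAreaRect(max(cs,key=len))
    q=np.array(R[0])+[x0,y0]; P=unproj(f,q,z)[0]; print("boss px",q.round(1),"size",np.round(R[1],1),"world",P.round(4)); return P
E
python3 - <<'E'
from lib import *
f=grab("wrist","w20"); s=state(); print(s["t"],s["tool_pos"],s["wrist_force"])
zoom(f,(325,250),70,"bz")
P=boss(f,(.6441,-.2702)); print((P-s["tool_pos"])@s["tool_rot"])
fit(f,"blue",LID,(.6441,-.2702,.255),z0=.039,r=100)
E
```

```text
32.175 [ 0.64490663 -0.26774904  0.20031394] [ 1.10479894 -0.40653933 -1.47602613]
bz origin 255 180 k 4
boss px [321.5 229.1] size [24.7 25.2] world [ 0.6439 -0.2703  0.056 ]
[ 0.1443141  -0.00247652 -0.0011592 ]
blue [ 0.6431 -0.2705  0.2564] err 0.022
```

View pics/w20.png

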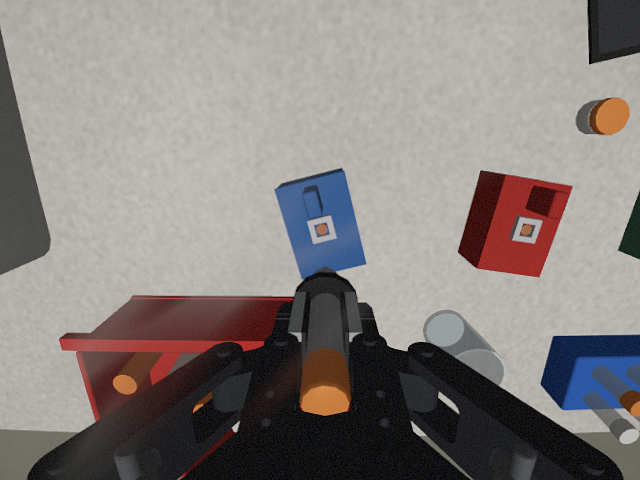

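View pics/bz.png

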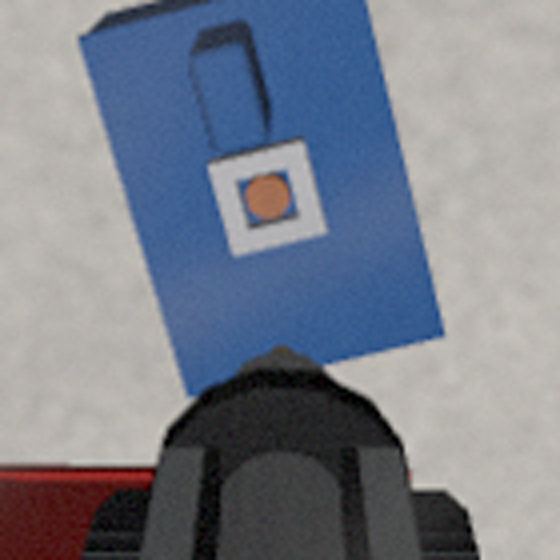

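Request:
arm_command(steps=[{"x": 0.02,"y": -0.0025,"z": -0.001,"twist": 0},{"x": 0.05,"y": -0.0025,"z": -0.001,"twist": 0},{"x": 0.073,"y": -0.0025,"z": -0.001,"twist": 0},{"x": 0.073,"y": -0.0025,"z": -0.001,"twist": 0},{"x": 0.073,"y": -0.0025,"z": -0.001,"twist": 0},{"x": 0.073,"y": -0.0025,"z": -0.001,"twist": 0},{"x": 0.073,"y": -0.0025,"z": -0.001,"twist": 0}])

```text
t: 33.05
tool_pos: [0.6444, -0.2722, 0.1276]
tool_rot: [[0.002, -0.0, 1.0], [-0.001, 1.0, 0.0], [-1.0, -0.001, 0.002]]
wrist_force: [0.5, -0.0, -1.9]
opening: 0.0147
```

```bash
python3 - <<'E'
from lib import *
f=grab("wrist","w21"); s=state(); print(s["t"],s["tool_pos"],s["wrist_force"])
zoom(f,(325,250),70,"bz2")
print(proj(f,[s["tool_pos"]+s["tool_rot"]@[.058,0,0]]), proj(f,[[.6439,-.2703,.056]]))
plan([.6439,-.2703,.120],np.pi/2)
E
```

```text
33.1 [ 0.64432598 -0.27221035  0.12727383] [ 0.37085523  0.45711087 -1.38243523]
bz2 origin 255 180 k 4
[[325.23971767 265.5440856 ]] [[328.08238569 257.70994403]]
x 0.0073 y 0.0019 z -0.0004 twist 0.000  q6 -2.13
```

View pics/bz2.png

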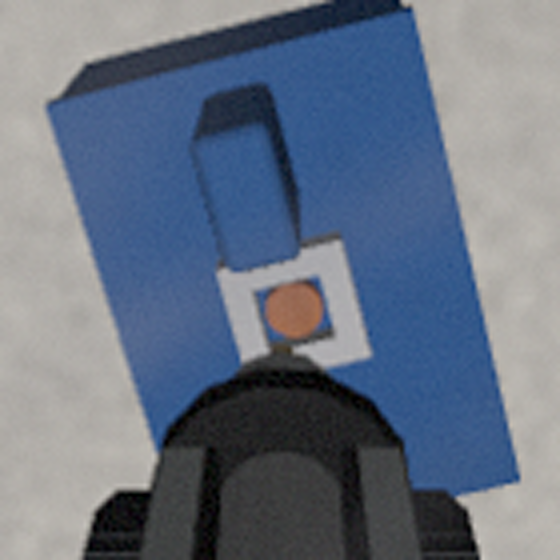

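Request:
arm_command(steps=[{"x": 0.004,"y": 0.002,"z": -0.0005,"twist": 0},{"x": 0.007,"y": 0.002,"z": -0.0005,"twist": 0},{"x": 0.007,"y": 0.002,"z": -0.0005,"twist": 0},{"x": 0.007,"y": 0.002,"z": -0.0005,"twist": 0},{"x": 0.007,"y": 0.002,"z": -0.0005,"twist": 0},{"x": 0.007,"y": 0.002,"z": -0.0005,"twist": 0}])

```text
t: 33.85
tool_pos: [0.6435, -0.27, 0.1194]
tool_rot: [[0.0, -0.0, 1.0], [-0.0, 1.0, 0.0], [-1.0, -0.0, 0.0]]
wrist_force: [0.1, 0.3, -2.7]
opening: 0.0145
```

```bash
python3 - <<'E'
from lib import *
f=grab("wrist","w22"); s=state(); print(s["t"],s["tool_pos"],s["wrist_force"])
zoom(f,(325,250),50,"bz3")
plan([.6439,-.2703,.100],np.pi/2)
E
```

```text
33.9 [ 0.64349986 -0.27000314  0.11937709] [ 0.41056342  0.71257879 -0.85361719]
bz3 origin 275 200 k 6
x 0.0194 y -0.0003 z 0.0004 twist 0.000  q6 -2.13
```

View pics/bz3.png

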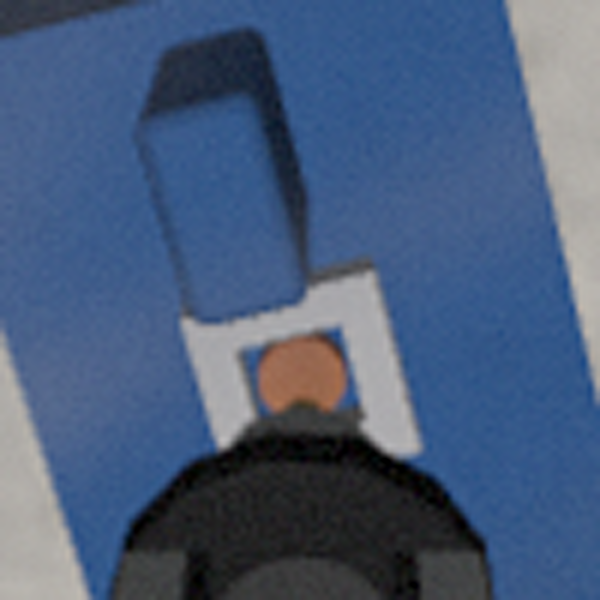

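Request:
arm_command(steps=[{"x": 0.004,"y": 0,"z": 0,"twist": 0},{"x": 0.007,"y": 0,"z": 0,"twist": 0},{"x": 0.009,"y": 0,"z": 0,"twist": 0},{"x": 0.011,"y": 0,"z": 0,"twist": 0},{"x": 0.013,"y": 0,"z": 0,"twist": 0},{"x": 0.015,"y": 0,"z": 0,"twist": 0},{"x": 0.015,"y": 0,"z": 0,"twist": 0}])

```text
t: 34.78
tool_pos: [0.6436, -0.2699, 0.105]
tool_rot: [[0.001, -0.0, 1.0], [-0.0, 1.0, 0.0], [-1.0, -0.0, 0.001]]
wrist_force: [-0.8, 2.5, 3.7]
opening: 0.0148
```

```bash
python3 - <<'E'
from lib import *
s=state(); print(s["tool_pos"],s["wrist_force"],s["tool_rot"][:,0])
f=grab("wrist","w23"); zoom(f,(325,250),50,"bz4")
E
```

```text
[ 0.64359902 -0.26994792  0.10499911] [-0.80246344  2.5484791   3.70581327] [ 6.13875622e-04 -3.11406856e-04 -9.99999763e-01]
bz4 origin 275 200 k 6
```

View pics/bz4.png

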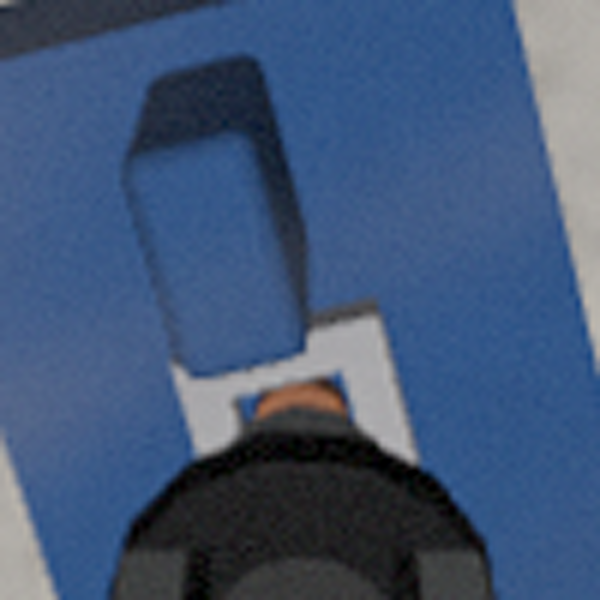

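Request:
arm_command(steps=[{"x": 0.001,"y": 0,"z": 0,"twist": 0},{"x": 0.0025,"y": 0,"z": 0,"twist": 0},{"x": 0.004,"y": 0,"z": 0,"twist": 0},{"x": 0.0055,"y": 0,"z": 0,"twist": 0},{"x": 0.0065,"y": 0,"z": 0,"twist": 0},{"x": 0.0065,"y": 0,"z": 0,"twist": 0}])

```text
t: 35.58
tool_pos: [0.644, -0.2701, 0.0999]
tool_rot: [[0.002, -0.0, 1.0], [-0.001, 1.0, 0.0], [-1.0, -0.001, 0.002]]
wrist_force: [-2.4, 2.4, 12.7]
opening: 0.0143
```

Request:
arm_command(steps=[{"x": 0.0015,"y": 0,"z": 0,"twist": 0},{"x": 0.003,"y": 0,"z": 0,"twist": 0},{"x": 0.003,"y": 0,"z": 0,"twist": 0},{"x": 0.003,"y": 0,"z": 0,"twist": 0}])

```text
t: 36.08
tool_pos: [0.6444, -0.2702, 0.099]
tool_rot: [[0.003, -0.0, 1.0], [-0.002, 1.0, 0.0], [-1.0, -0.002, 0.003]]
wrist_force: [-5.9, 4.2, 21.5]
opening: 0.0146
```

Request:
arm_command(steps=[{"x": 0.001,"y": 0,"z": 0,"twist": 0},{"x": 0.001,"y": 0,"z": 0,"twist": 0},{"x": 0.001,"y": 0,"z": 0,"twist": 0}])

```text
t: 36.45
tool_pos: [0.6445, -0.2703, 0.0988]
tool_rot: [[0.004, -0.001, 1.0], [-0.002, 1.0, 0.001], [-1.0, -0.002, 0.004]]
wrist_force: [-6.3, 4.7, 23.7]
opening: 0.0146
```

Request:
arm_command(steps=[{"x": -0.01,"y": 0,"z": 0,"twist": 0},{"x": -0.03,"y": 0,"z": 0,"twist": 0},{"x": -0.07,"y": 0,"z": 0,"twist": 0},{"x": -0.1,"y": 0,"z": 0.0,"twist": 0},{"x": -0.1,"y": 0,"z": 0,"twist": 0},{"x": -0.1,"y": 0,"z": 0,"twist": 0},{"x": -0.1,"y": 0,"z": 0,"twist": 0}])

```text
t: 37.33
tool_pos: [0.6425, -0.2695, 0.1911]
tool_rot: [[-0.004, -0.0, 1.0], [0.002, 1.0, 0.0], [-1.0, 0.002, -0.004]]
wrist_force: [0.6, 0.2, -2.0]
opening: 0.0144
```

```bash
python3 - <<'E'
from lib import *
f=grab("wrist","w24"); s=state(); print(s["t"],s["tool_pos"],s["wrist_force"],s["opening"])
zoom(f,(325,240),70,"bz5"); P=boss(f,(.6439,-.2703))
fit(f,"blue",LID,(.6441,-.2702,.255),z0=.039,r=100)
print("tip pred",proj(f,[s["tool_pos"]+s["tool_rot"]@[.058,0,0]]))
E
```

```text
37.375 [ 0.64263236 -0.26950437  0.19145503] [ 0.19713911  0.12683045 -2.71330386] 0.014428413588848967
bz5 origin 255 170 k 4
boss px [323.8 235.2] size [25.  26.2] world [ 0.6439 -0.2703  0.056 ]
blue [ 0.6428 -0.2706  0.2568] err 0.030
tip pred [[325.04586725 266.36507918]]
```

View pics/bz5.png

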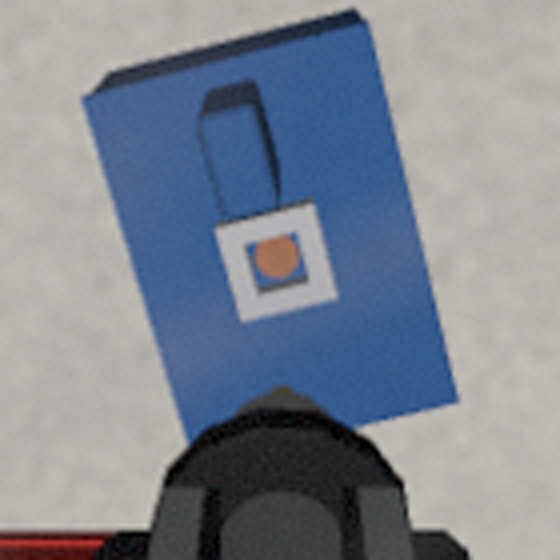

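```bash
python3 - <<'E'
from lib import *
plan([.6441,-.0831,.165],np.pi/2)
E
```

```text
x 0.0268 y 0.1864 z 0.0016 twist 0.000  q6 -2.13
```

Request:
arm_command(steps=[{"x": 0,"y": 0.04,"z": 0,"twist": 0},{"x": 0,"y": 0.186,"z": 0.001,"twist": 0},{"x": 0,"y": 0.186,"z": 0.001,"twist": 0},{"x": 0.01,"y": 0.186,"z": 0.001,"twist": 0},{"x": 0.027,"y": 0.186,"z": 0.001,"twist": 0},{"x": 0.027,"y": 0.186,"z": 0.001,"twist": 0},{"x": 0.027,"y": 0.186,"z": 0.001,"twist": 0},{"x": 0.027,"y": 0.186,"z": 0.001,"twist": 0}])

```text
t: 38.38
tool_pos: [0.6448, -0.0855, 0.1672]
tool_rot: [[0.001, 0.002, 1.0], [-0.0, 1.0, -0.002], [-1.0, -0.0, 0.001]]
wrist_force: [0.3, 0.3, -2.3]
opening: 0.0145
```

```bash
python3 - <<'E'
from lib import *
f=grab("wrist","w25"); s=state(); print(s["t"],s["tool_pos"],s["wrist_force"])
zoom(f,(325,250),70,"rz")
P=boss(f,(.6441,-.0831)); plan([P[0],P[1],.121],np.pi/2)
fit(f,"red",LID,(.6441,-.0831,-.146),z0=.039,r=110)
E
```

```text
38.425 [ 0.64475614 -0.08525428  0.1672632 ] [ 0.66711501  0.12578994 -2.65673794]
rz origin 255 180 k 4
boss px [328.  240.3] size [27.9 26.9] world [ 0.644  -0.0832  0.056 ]
x 0.0463 y 0.0020 z -0.0008 twist -0.001  q6 -1.87
red [ 0.6416 -0.0828 -0.1473] err 0.049
```

View pics/w25.png

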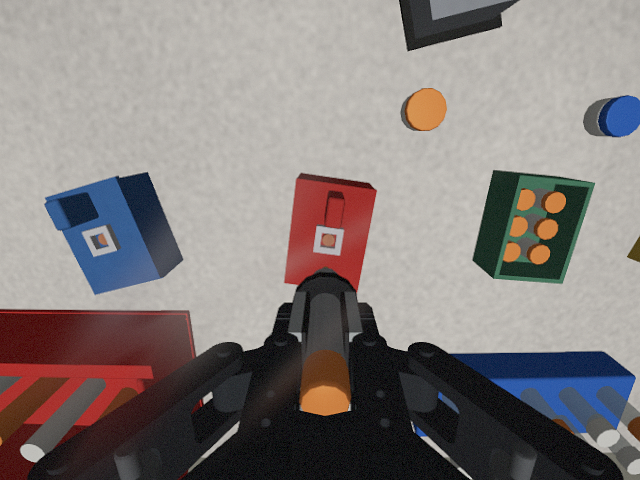

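Request:
arm_command(steps=[{"x": 0.02,"y": 0.0005,"z": 0,"twist": 0},{"x": 0.044,"y": 0.0005,"z": 0,"twist": 0},{"x": 0.044,"y": 0.0005,"z": 0,"twist": 0},{"x": 0.044,"y": 0.0005,"z": 0,"twist": 0},{"x": 0.044,"y": 0.0005,"z": 0,"twist": 0},{"x": 0.044,"y": 0.0005,"z": 0,"twist": 0},{"x": 0.044,"y": 0.0005,"z": 0,"twist": 0},{"x": 0.044,"y": 0.0005,"z": 0,"twist": 0}])

```text
t: 39.42
tool_pos: [0.6444, -0.0834, 0.123]
tool_rot: [[0.0, -0.0, 1.0], [-0.0, 1.0, 0.0], [-1.0, -0.0, 0.0]]
wrist_force: [0.1, 0.2, -1.2]
opening: 0.0147
```

```bash
python3 - <<'E'
from lib import *
f=grab("wrist","w26"); s=state(); print(s["t"],s["tool_pos"],s["wrist_force"])
zoom(f,(325,250),50,"rz2")
plan([.644,-.0832,.100],np.pi/2)
E
```

```text
39.475 [ 0.64438795 -0.08343116  0.12285449] [ 0.09669901  0.18111178 -1.32824596]
rz2 origin 275 200 k 6
x 0.0229 y 0.0002 z -0.0004 twist 0.000  q6 -1.87
```

View pics/rz2.png

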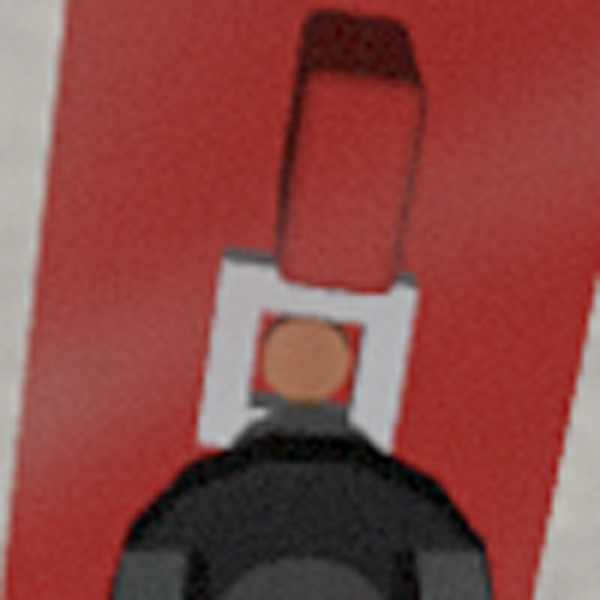

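Aligned (plug at zoom x≈307, tip x≈303). Press.

Request:
arm_command(steps=[{"x": 0.004,"y": 0,"z": 0,"twist": 0},{"x": 0.008,"y": 0,"z": 0,"twist": 0},{"x": 0.011,"y": 0,"z": 0,"twist": 0},{"x": 0.013,"y": 0,"z": 0,"twist": 0},{"x": 0.015,"y": 0,"z": 0,"twist": 0},{"x": 0.017,"y": 0,"z": 0,"twist": 0},{"x": 0.0185,"y": 0,"z": 0,"twist": 0},{"x": 0.0185,"y": 0,"z": 0,"twist": 0}])

```text
t: 40.48
tool_pos: [0.6445, -0.0834, 0.1048]
tool_rot: [[0.0, -0.0, 1.0], [-0.0, 1.0, 0.0], [-1.0, -0.0, 0.0]]
wrist_force: [-1.5, 0.5, 3.5]
opening: 0.0143
```

Request:
arm_command(steps=[{"x": 0.001,"y": 0,"z": 0,"twist": 0},{"x": 0.0025,"y": 0,"z": 0,"twist": 0},{"x": 0.004,"y": 0,"z": 0,"twist": 0},{"x": 0.0055,"y": 0,"z": 0,"twist": 0},{"x": 0.0065,"y": 0,"z": 0,"twist": 0},{"x": 0.0065,"y": 0,"z": 0,"twist": 0}])

```text
t: 41.22
tool_pos: [0.6449, -0.0835, 0.0997]
tool_rot: [[0.002, -0.0, 1.0], [-0.0, 1.0, 0.0], [-1.0, -0.0, 0.002]]
wrist_force: [-4.1, 1.4, 12.9]
opening: 0.0146
```

Request:
arm_command(steps=[{"x": 0.0015,"y": 0,"z": 0,"twist": 0},{"x": 0.003,"y": 0,"z": 0,"twist": 0},{"x": 0.004,"y": 0,"z": 0,"twist": 0},{"x": 0.004,"y": 0,"z": 0,"twist": 0},{"x": 0.004,"y": 0,"z": 0,"twist": 0},{"x": 0.004,"y": 0,"z": 0,"twist": 0}])

```text
t: 41.98
tool_pos: [0.6455, -0.0835, 0.0987]
tool_rot: [[0.004, -0.001, 1.0], [-0.001, 1.0, 0.001], [-1.0, -0.001, 0.004]]
wrist_force: [-6.5, 2.8, 26.5]
opening: 0.0146
```

Request:
arm_command(steps=[{"x": -0.01,"y": 0,"z": 0,"twist": 0},{"x": -0.03,"y": 0,"z": 0,"twist": 0},{"x": -0.07,"y": 0,"z": 0,"twist": 0},{"x": -0.1,"y": 0,"z": 0.0,"twist": 0},{"x": -0.1,"y": 0,"z": 0,"twist": 0},{"x": -0.1,"y": 0,"z": 0,"twist": 0},{"x": -0.1,"y": 0,"z": 0,"twist": 0}])

```text
t: 42.85
tool_pos: [0.6433, -0.0832, 0.1914]
tool_rot: [[-0.004, -0.0, 1.0], [0.001, 1.0, 0.0], [-1.0, 0.001, -0.004]]
wrist_force: [0.1, -0.4, -1.8]
opening: 0.0144
```

```bash
python3 - <<'E'
from lib import *
f=grab("wrist","w27"); s=state(); print(s["t"],s["tool_pos"],s["wrist_force"],s["opening"])
zoom(f,(325,240),70,"rz3"); P=boss(f,(.644,-.0832))
plan([.6453,.2669,.165],np.pi/2)
E
```

```text
42.9 [ 0.64351799 -0.083257    0.19166313] [-0.46069743  0.03032888 -1.92930475] 0.014180935404769116
rz3 origin 255 170 k 4
boss px [324.9 234.2] size [25.7 25. ] world [ 0.6439 -0.0833  0.056 ]
x 0.0270 y 0.3501 z 0.0019 twist 0.000  q6 -1.87
```

View pics/rz3.png

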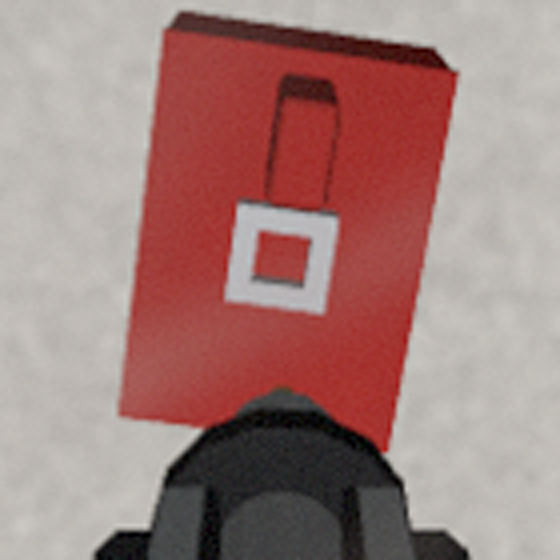

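Request:
arm_command(steps=[{"x": 0,"y": 0.04,"z": 0,"twist": 0},{"x": 0,"y": 0.35,"z": 0.002,"twist": 0},{"x": 0,"y": 0.35,"z": 0.002,"twist": 0},{"x": 0,"y": 0.35,"z": 0.002,"twist": 0},{"x": 0,"y": 0.35,"z": 0.002,"twist": 0},{"x": 0,"y": 0.35,"z": 0.002,"twist": 0},{"x": 0,"y": 0.35,"z": 0.002,"twist": 0},{"x": 0.027,"y": 0.35,"z": 0.002,"twist": 0},{"x": 0.027,"y": 0.35,"z": 0.002,"twist": 0},{"x": 0.027,"y": 0.35,"z": 0.002,"twist": 0},{"x": 0.027,"y": 0.35,"z": 0.002,"twist": 0},{"x": 0.027,"y": 0.35,"z": 0.002,"twist": 0}])

```text
t: 44.4
tool_pos: [0.6469, 0.2663, 0.1678]
tool_rot: [[0.002, 0.0, 1.0], [0.0, 1.0, -0.0], [-1.0, 0.0, 0.002]]
wrist_force: [-1.2, -0.4, -2.0]
opening: 0.0147
```

```bash
python3 - <<'E'
from lib import *
f=grab("wrist","w28"); s=state(); print(s["t"],s["tool_pos"],s["wrist_force"])
P=boss(f,(.6453,.2669)); plan([P[0],P[1],.121],np.pi/2)
fit(f,"yellow",LID,(.6453,.2669,-.315),z0=.039,r=110)
E
```

```text
44.45 [0.64675689 0.26635261 0.1676459 ] [ 0.07142077 -0.18918941 -1.95087707]
boss px [325.6 238.7] size [27.5 26.9] world [0.645  0.2667 0.056 ]
x 0.0466 y 0.0003 z -0.0018 twist -0.000  q6 -1.34
yellow [ 0.6418  0.2679 -0.3111] err 0.046
```

View pics/w28.png

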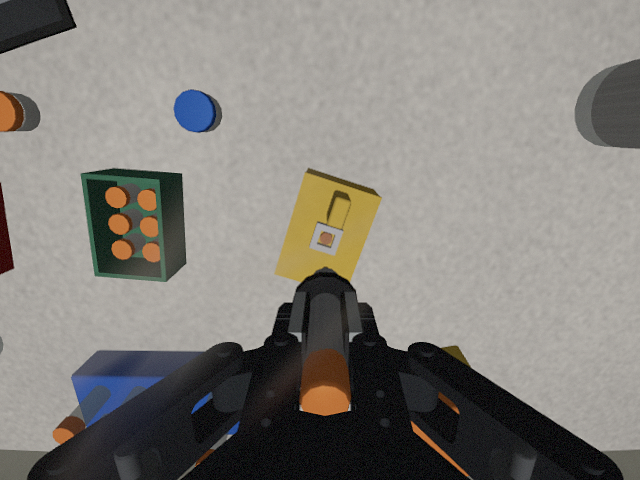

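Request:
arm_command(steps=[{"x": 0.02,"y": 0,"z": -0.0005,"twist": 0},{"x": 0.044,"y": 0,"z": -0.0005,"twist": 0},{"x": 0.044,"y": 0,"z": -0.0005,"twist": 0},{"x": 0.044,"y": 0,"z": -0.0005,"twist": 0},{"x": 0.044,"y": 0,"z": -0.0005,"twist": 0},{"x": 0.044,"y": 0,"z": -0.0005,"twist": 0},{"x": 0.044,"y": 0,"z": -0.0005,"twist": 0},{"x": 0.044,"y": 0,"z": -0.0005,"twist": 0}])

```text
t: 45.45
tool_pos: [0.6459, 0.2666, 0.123]
tool_rot: [[0.0, -0.0, 1.0], [0.0, 1.0, 0.0], [-1.0, 0.0, 0.0]]
wrist_force: [0.4, -0.2, -1.3]
opening: 0.0146
```

```bash
python3 - <<'E'
from lib import *
f=grab("wrist","w29"); s=state(); print(s["t"],s["tool_pos"],s["wrist_force"])
zoom(f,(325,250),50,"yz2")
plan([.645,.2667,.100],np.pi/2)
E
```

```text
45.5 [0.64585698 0.26652294 0.12286543] [ 0.51521457  0.64656078 -2.32769327]
yz2 origin 275 200 k 6
x 0.0229 y 0.0002 z -0.0009 twist 0.000  q6 -1.34
```

View pics/yz2.png

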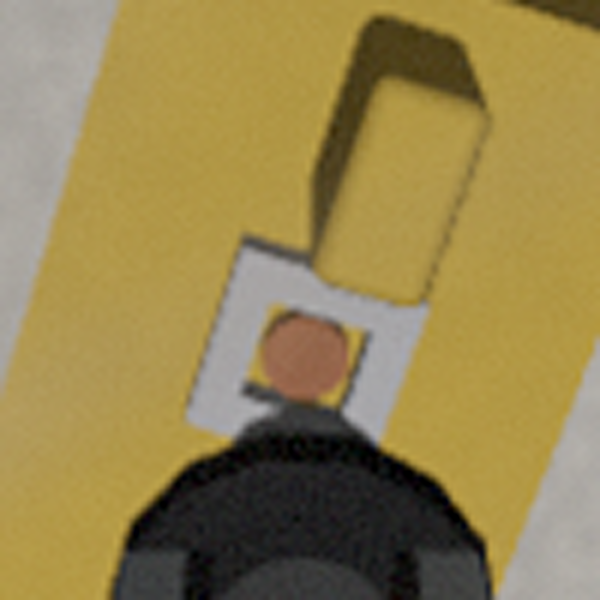

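Aligned; correct z by −1 mm while pressing.

Request:
arm_command(steps=[{"x": 0.003,"y": 0,"z": -0.001,"twist": 0},{"x": 0.005,"y": 0,"z": -0.001,"twist": 0},{"x": 0.009,"y": 0,"z": -0.001,"twist": 0},{"x": 0.011,"y": 0,"z": -0.001,"twist": 0},{"x": 0.013,"y": 0,"z": -0.001,"twist": 0},{"x": 0.015,"y": 0,"z": -0.001,"twist": 0},{"x": 0.017,"y": 0,"z": -0.001,"twist": 0},{"x": 0.0185,"y": 0,"z": -0.001,"twist": 0},{"x": 0.0185,"y": 0,"z": -0.001,"twist": 0}])

```text
t: 46.62
tool_pos: [0.645, 0.2665, 0.105]
tool_rot: [[0.001, -0.0, 1.0], [0.0, 1.0, 0.0], [-1.0, 0.0, 0.001]]
wrist_force: [-1.7, -0.2, 4.5]
opening: 0.0147
```

Request:
arm_command(steps=[{"x": 0.001,"y": 0,"z": 0,"twist": 0},{"x": 0.0025,"y": 0,"z": 0,"twist": 0},{"x": 0.004,"y": 0,"z": 0,"twist": 0},{"x": 0.0055,"y": 0,"z": 0,"twist": 0},{"x": 0.0065,"y": 0,"z": 0,"twist": 0},{"x": 0.0065,"y": 0,"z": 0,"twist": 0}])

```text
t: 47.38
tool_pos: [0.6454, 0.2666, 0.1]
tool_rot: [[0.002, -0.0, 1.0], [0.0, 1.0, 0.0], [-1.0, 0.0, 0.002]]
wrist_force: [-3.7, -1.2, 12.6]
opening: 0.0148
```

Request:
arm_command(steps=[{"x": 0.0015,"y": 0,"z": 0,"twist": 0},{"x": 0.003,"y": 0,"z": 0,"twist": 0},{"x": 0.004,"y": 0,"z": 0,"twist": 0},{"x": 0.004,"y": 0,"z": 0,"twist": 0},{"x": 0.004,"y": 0,"z": 0,"twist": 0},{"x": 0.004,"y": 0,"z": 0,"twist": 0}])

```text
t: 48.12
tool_pos: [0.6459, 0.2668, 0.0988]
tool_rot: [[0.005, -0.0, 1.0], [0.001, 1.0, 0.0], [-1.0, 0.001, 0.005]]
wrist_force: [-7.6, -2.4, 24.5]
opening: 0.0148
```

Request:
arm_command(steps=[{"x": -0.01,"y": 0,"z": 0,"twist": 0},{"x": -0.03,"y": 0,"z": 0,"twist": 0},{"x": -0.07,"y": 0,"z": 0,"twist": 0},{"x": -0.1,"y": 0,"z": 0.0,"twist": 0},{"x": -0.1,"y": 0,"z": 0,"twist": 0},{"x": -0.1,"y": 0,"z": 0,"twist": 0},{"x": -0.1,"y": 0,"z": 0,"twist": 0}])

```text
t: 49.0
tool_pos: [0.6438, 0.2663, 0.1911]
tool_rot: [[-0.004, -0.0, 1.0], [-0.001, 1.0, 0.0], [-1.0, -0.001, -0.004]]
wrist_force: [-0.2, 0.3, -1.5]
opening: 0.0144
```

```bash
python3 - <<'E'
from lib import *
f=grab("wrist","w30"); s=state(); print(s["t"],s["tool_pos"],s["wrist_force"],s["opening"])
zoom(f,(325,240),70,"yz3"); P=boss(f,(.645,.2667))
E
```

```text
49.05 [0.64395524 0.26631317 0.19146947] [ 0.42272841  0.53115861 -2.79915856] 0.014713105040236304
yz3 origin 255 170 k 4
boss px [325.8 235.1] size [25.6 25. ] world [0.6451 0.2667 0.056 ]
```

View pics/yz3.png

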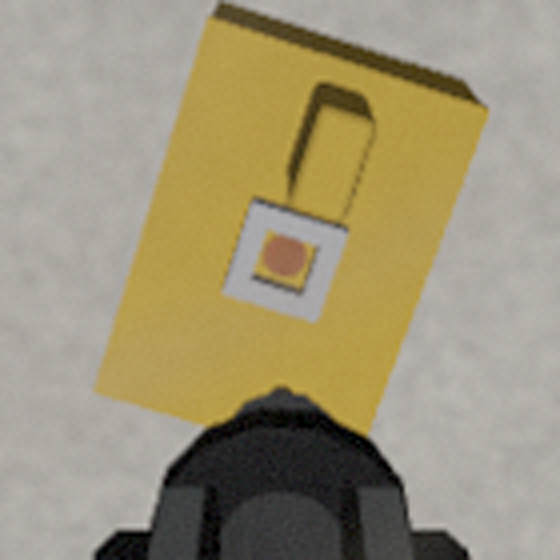

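```bash
python3 - <<'E'
from lib import *
plan([.4475,.0115,.195],np.pi/2)
E
```

```text
x -0.0026 y -0.2548 z -0.1965 twist 0.000  q6 -1.34
```

Request:
arm_command(steps=[{"x": 0,"y": -0.04,"z": -0.03,"twist": 0},{"x": -0.003,"y": -0.255,"z": -0.196,"twist": 0},{"x": -0.003,"y": -0.255,"z": -0.196,"twist": 0},{"x": -0.003,"y": -0.255,"z": -0.196,"twist": 0},{"x": -0.003,"y": -0.255,"z": -0.196,"twist": 0},{"x": -0.003,"y": -0.255,"z": -0.196,"twist": 0},{"x": -0.003,"y": -0.255,"z": -0.196,"twist": 0},{"x": -0.003,"y": -0.255,"z": -0.196,"twist": 0},{"x": -0.003,"y": -0.255,"z": -0.196,"twist": 0},{"x": -0.003,"y": -0.255,"z": -0.196,"twist": 0},{"x": -0.003,"y": -0.255,"z": -0.196,"twist": 0},{"x": -0.003,"y": -0.255,"z": -0.196,"twist": 0}])

```text
t: 50.55
tool_pos: [0.449, 0.0117, 0.1967]
tool_rot: [[-0.0, -0.001, 1.0], [0.0, 1.0, 0.001], [-1.0, 0.0, -0.0]]
wrist_force: [-0.4, 0.1, -2.6]
opening: 0.0145
```

```bash
python3 - <<'E'
from lib import *
f=grab("wrist","w31"); s=state(); print(s["t"],s["tool_pos"],s["wrist_force"],s["opening"])
zoom(f,(325,250),70,"sz3"); standfit(f,(.448,.0112,.242))
plan([.4477,.0112,.125],np.pi/2)
E
```

```text
50.6 [0.44894158 0.0116368  0.19675957] [-0.52914264 -0.28126739 -1.41707103] 0.01484588407952044
sz3 origin 255 180 k 4
stand [0.448  0.0114 0.2343] err 0.039
x 0.0718 y -0.0004 z -0.0012 twist 0.000  q6 -1.79
```

View pics/sz3.png

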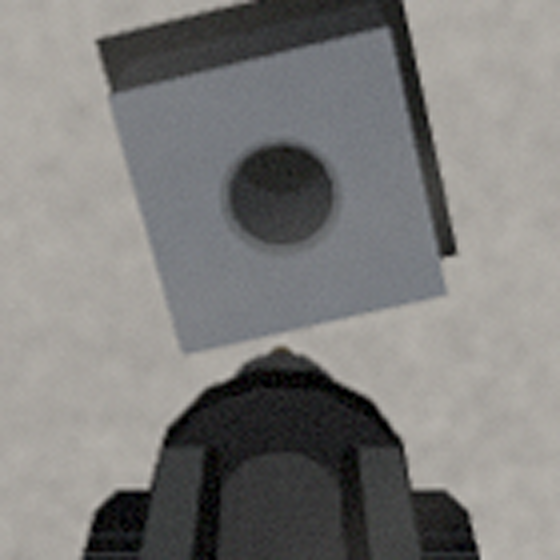

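Request:
arm_command(steps=[{"x": 0.03,"y": 0,"z": -0.001,"twist": 0},{"x": 0.07,"y": 0,"z": -0.001,"twist": 0},{"x": 0.07,"y": 0,"z": -0.001,"twist": 0},{"x": 0.07,"y": 0,"z": -0.001,"twist": 0},{"x": 0.07,"y": 0,"z": -0.001,"twist": 0},{"x": 0.07,"y": 0,"z": -0.001,"twist": 0},{"x": 0.07,"y": 0,"z": -0.001,"twist": 0}])

```text
t: 51.48
tool_pos: [0.4482, 0.0114, 0.1274]
tool_rot: [[0.001, -0.0, 1.0], [-0.0, 1.0, 0.0], [-1.0, -0.0, 0.001]]
wrist_force: [0.5, 0.1, -2.0]
opening: 0.0146
```

```bash
python3 - <<'E'
from lib import *
f=grab("wrist","w32"); s=state(); print(s["t"],s["tool_pos"],s["wrist_force"],s["opening"])
zoom(f,(325,250),60,"sz4")
plan([.4478,.0112,.064],np.pi/2)
print(proj(f,[s["tool_pos"]+s["tool_rot"]@[.058,0,0]]), proj(f,[[.448,.0112,.05]]))
E
```

```text
51.525 [0.44811833 0.0114511  0.12724972] [ 0.57824512 -0.28191661 -2.34482749] 0.014546899758482638
sz4 origin 265 190 k 5
x 0.0632 y -0.0002 z -0.0004 twist 0.000  q6 -1.80
[[325.22396653 265.59729147]] [[324.88122497 255.25109989]]
```

View pics/sz4.png

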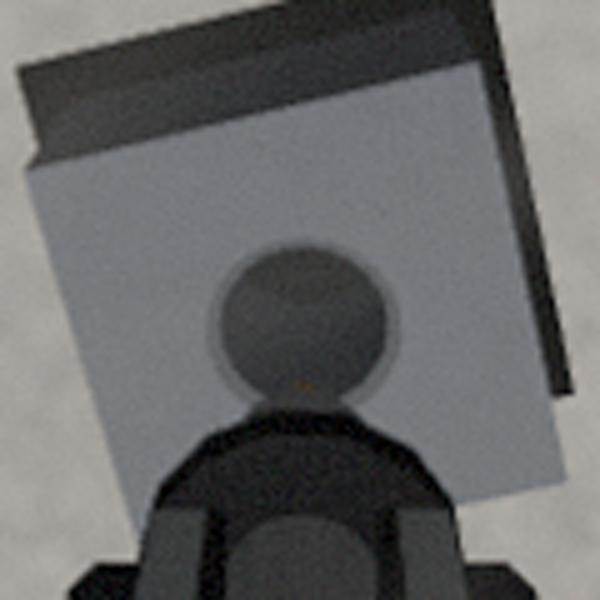

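Request:
arm_command(steps=[{"x": 0.015,"y": 0,"z": -0.0003,"twist": 0},{"x": 0.03,"y": 0,"z": -0.0003,"twist": 0},{"x": 0.045,"y": 0,"z": -0.0003,"twist": 0},{"x": 0.058,"y": 0,"z": -0.0003,"twist": 0},{"x": 0.062,"y": 0,"z": -0.0003,"twist": 0},{"x": 0.062,"y": 0,"z": -0.0003,"twist": 0},{"x": 0.062,"y": 0,"z": -0.0003,"twist": 0},{"x": 0.062,"y": 0,"z": -0.0003,"twist": 0}])

```text
t: 52.52
tool_pos: [0.448, 0.0114, 0.0653]
tool_rot: [[0.001, -0.0, 1.0], [-0.0, 1.0, 0.0], [-1.0, -0.0, 0.001]]
wrist_force: [-0.0, -0.6, -2.3]
opening: 0.0147
```

Request:
arm_command(steps=[{"x": 0.0015,"y": 0,"z": 0,"twist": 0},{"x": 0.0015,"y": 0,"z": 0,"twist": 0},{"x": 0.0015,"y": 0,"z": 0,"twist": 0}])

```text
t: 52.9
tool_pos: [0.4476, 0.0115, 0.0633]
tool_rot: [[-0.0, -0.0, 1.0], [0.0, 1.0, 0.0], [-1.0, 0.0, -0.0]]
wrist_force: [0.1, -0.4, -1.6]
opening: 0.0146
```

Request:
arm_command(steps=[{"x": 0,"y": 0,"z": 0,"twist": 0},{"x": 0,"y": 0,"z": 0,"twist": 0},{"x": 0,"y": 0,"z": 0,"twist": 0},{"x": 0,"y": 0,"z": 0,"twist": 0},{"x": -0.02,"y": 0,"z": 0,"twist": 0},{"x": -0.06,"y": 0,"z": 0,"twist": 0},{"x": -0.12,"y": 0,"z": 0,"twist": 0},{"x": -0.14,"y": 0,"z": 0,"twist": 0},{"x": -0.14,"y": 0,"z": 0,"twist": 0},{"x": -0.14,"y": 0,"z": 0,"twist": 0}], gripper=0.6)

```text
t: 54.15
tool_pos: [0.4467, 0.0116, 0.2021]
tool_rot: [[-0.002, -0.0, 1.0], [0.0, 1.0, 0.0], [-1.0, 0.0, -0.002]]
wrist_force: [-0.8, 0.2, 0.1]
opening: 0.0513
```

```bash
python3 - <<'E'
from lib import *
f=grab("wrist","w33"); s=state(); print(s["t"],s["tool_pos"],s["wrist_force"],s["opening"])
plan([.60,-.12,.2],np.pi/2)
E
```

```text
54.2 [0.44656322 0.01171285 0.20175198] [0.35309008 0.54996871 0.45684511] 0.051122582313424925
x 0.0012 y -0.1317 z 0.1534 twist 0.000  q6 -1.80
```

View pics/w33.png

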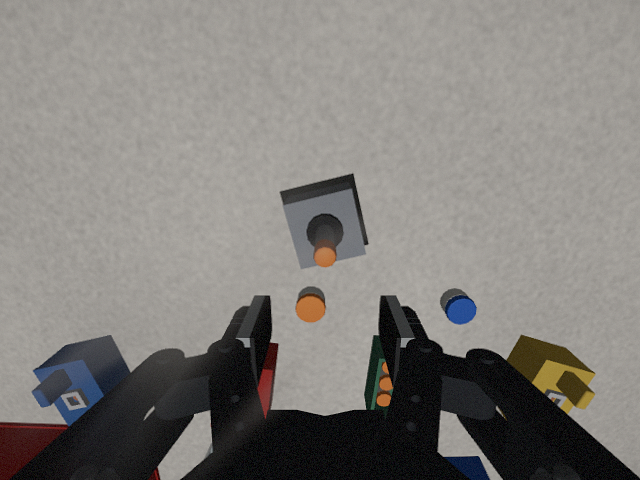

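Request:
arm_command(steps=[{"x": 0,"y": -0.03,"z": 0.04,"twist": 0},{"x": 0,"y": -0.19,"z": 0.255,"twist": 0},{"x": 0,"y": -0.19,"z": 0.255,"twist": 0},{"x": 0,"y": -0.19,"z": 0.255,"twist": 0},{"x": 0,"y": -0.19,"z": 0.255,"twist": 0},{"x": 0,"y": -0.19,"z": 0.255,"twist": 0},{"x": 0,"y": -0.19,"z": 0.255,"twist": 0},{"x": 0,"y": -0.19,"z": 0.255,"twist": 0},{"x": 0,"y": -0.19,"z": 0.255,"twist": 0}])

```text
t: 55.32
tool_pos: [0.7019, -0.1774, 0.2035]
tool_rot: [[-0.0, -0.001, 1.0], [0.0, 1.0, 0.001], [-1.0, 0.0, -0.0]]
wrist_force: [-0.0, 0.1, 0.4]
opening: 0.0512
```

```bash
python3 - <<'E'
from lib import *
BL=np.vstack([LID+[0,0,.039],BOX])
f=grab("wrist","w34"); s=state(); print(s["t"],s["tool_pos"])
a,_=fit(f,"blue",BL,(.644,-.27,.255),smin=50,vmin=10,r=100); b,_=fit(f,"red",BL,(.644,-.083,-.146),vmin=20,r=100)
boss(f,a[:2]); boss(f,b[:2])
show(f,[(BL,a,0),(BL,b,0)],"fit7")
zoom(f,proj(f,[[*a[:2],.056]])[0],40,"fb"); plan([.70,.25,.2],np.pi/2)
E
```

```text
55.375 [ 0.70207716 -0.17753898  0.20378876]
blue [ 0.6443 -0.2711  0.2563] err 0.015
red [ 0.644  -0.083  -0.1413] err 0.010
boss px [217.  164.5] size [28.1 25.6] world [ 0.6441 -0.2706  0.056 ]
boss px [434.8 164.8] size [26.1 27.5] world [ 0.6441 -0.0831  0.056 ]
fb origin 176 124 k 7
x 0.0038 y 0.4275 z -0.0016 twist 0.001  q6 -1.97
```

View pics/fit7.png

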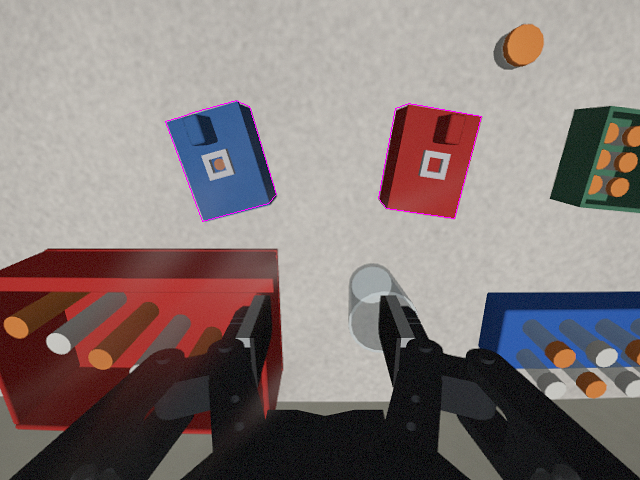

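View pics/fb.png

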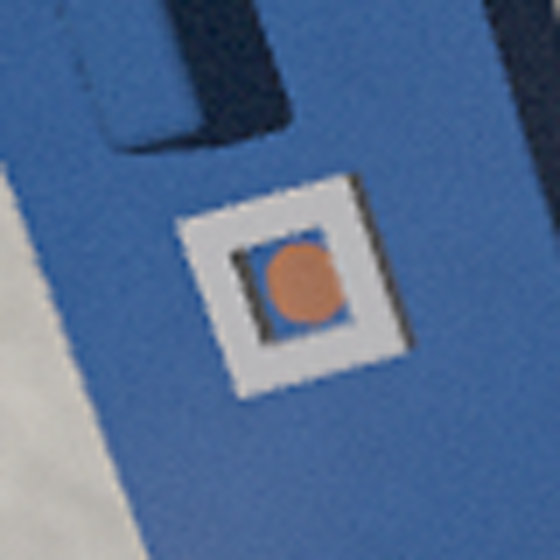

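Request:
arm_command(steps=[{"x": 0,"y": 0.04,"z": 0,"twist": 0},{"x": 0,"y": 0.42,"z": 0,"twist": 0},{"x": 0,"y": 0.42,"z": 0,"twist": 0},{"x": 0,"y": 0.42,"z": 0,"twist": 0},{"x": 0,"y": 0.42,"z": 0,"twist": 0},{"x": 0,"y": 0.42,"z": 0,"twist": 0},{"x": 0,"y": 0.42,"z": 0,"twist": 0},{"x": 0,"y": 0.42,"z": 0,"twist": 0},{"x": 0,"y": 0.42,"z": 0,"twist": 0},{"x": 0,"y": 0.42,"z": 0,"twist": 0}])

```text
t: 56.62
tool_pos: [0.7027, 0.2398, 0.2037]
tool_rot: [[0.0, 0.001, 1.0], [-0.001, 1.0, -0.001], [-1.0, -0.001, 0.0]]
wrist_force: [0.2, 0.1, -0.2]
opening: 0.0514
```

```bash
python3 - <<'E'
from lib import *
BL=np.vstack([LID+[0,0,.039],BOX])
f=grab("wrist","w35"); s=state(); print(s["t"],s["tool_pos"])
a,_=fit(f,"yellow",BL,(.645,.2667,-.315),vmin=20,r=100); boss(f,a[:2])
show(f,[(BL,a,0)],"fit8"); zoom(f,proj(f,[[*a[:2],.056]])[0],40,"fy")
f=grab("scene","s2"); P=proj(f,[[.448,.0112,.08]])[0]; zoom(f,P,45,"fs")
f=grab("top","t2")
for n,q,z in [("jarb",(308,265),.028),("jara",(367,267),.028)]: pass
E
```

```text
56.675 [0.70281815 0.23957705 0.20361152]
yellow [ 0.6451  0.2669 -0.3182] err 0.016
boss px [356.4 164.5] size [25.6 26.6] world [0.6451 0.2666 0.056 ]
fy origin 316 124 k 7
fs origin 290 136 k 6
```

View pics/fit8.png

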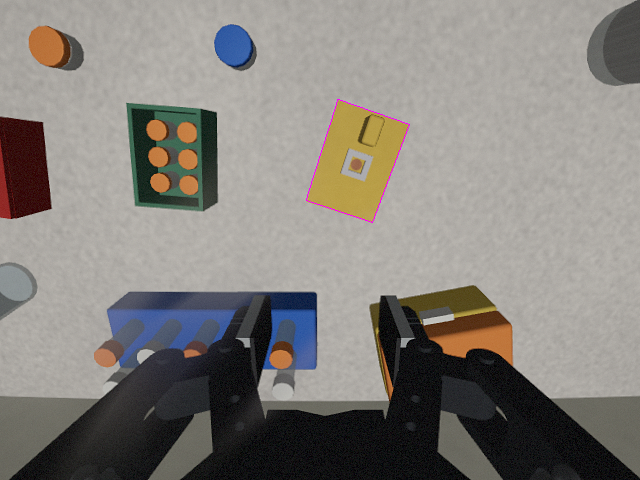

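View pics/s2.png

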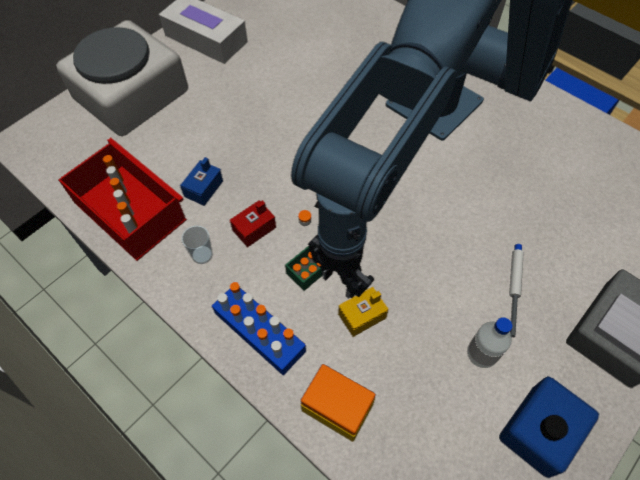

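View pics/fs.png

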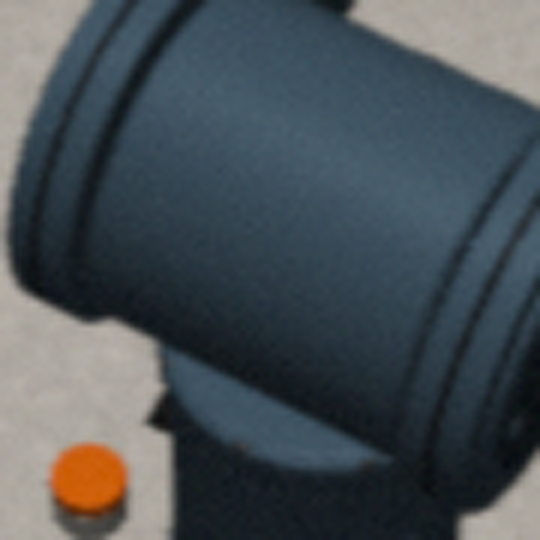

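View pics/fy.png

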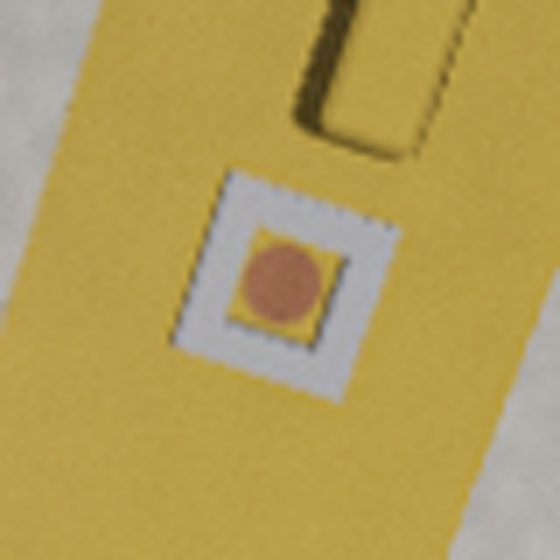

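```bash
python3 -c "
from rig import ticket; print(ticket.job_done())"
```

```text
the job is handed in; nothing more can be done
None
```

I put the red, yellow and blue lids on the boxes of their own colour, sealed all three with the punch, stood the punch back in its stand and handed the job in at about t = 57 s. There was no green lid, so the green box stayed open.

**Lids:** in the last wrist pictures each lid and box fitted the seated model as one body. The boss centres were at (0.644, -0.271), (0.644, -0.083) and (0.645, 0.267) m for blue, red and yellow. Each was within about 1 mm of the box centre from that fit.

**Plugs:** I had no joint reading for the plugs. Each press stopped at tool height 0.099 m with 24–27 N, well over the 15 N a plug needs. The pictures show the plugs down at the well floor. The red one can no longer be seen, while blue and yellow are still visible there.

**Punch:** it looked upright in its stand right after release. The last overview could not confirm this because the arm hid the stand.

**Disagreement:** the yellow box sat about 13 mm from where I had measured it, first seen right after I set its lid. The lid was still seated on it, so I took this as the possible knock and used the new position.

The loose jars, the beaker and the bottle looked unmoved by eye; I did not measure them again at the end.

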